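Clear the fence stop from the T-slot guide, then start the machine

ROBOT

A 6-joint arm with a two-finger parallel gripper is mounted at the origin on the work surface. World frame = base frame: x ahead of the robot, y to its left, z up, the work surface at z = 0. Lengths are in m, angles in rad, forces in N, time in s.
With the tool pointing down it reaches from about 0.325 to 0.9 m from the base axis. Payload 6.1 kg.
Tool frame: the origin (TCP) lies midway between the tips of the shut fingers; the grasp point (between the pads) lies 19 mm behind it; z points along the fingers, y is the line along which they close (so a half turn about z gives the same grasp; the last joint's range is limited). The gripper opens to 85 mm and grips with 20 to 120 N. Pads are 22 mm wide; open, the fingers measure 114 mm over their backs; the gripper's body (76 mm by 85 mm) begins 54 mm behind the grasp point. The pads swing forward as they close: fully open they stand 13 mm farther back than shut.
Start: joints at [1.132, 0.22, 1.526, -0, 1.395, -0.126], TCP at [0.192, 0.595, 0.2] pointing down, gripper open.
Joint ranges: [-2.98, 2.98], [-0.91, 2.08], [0.09, 2.57], [-1.24, 4.39], [0.2, 2.65], [-2.68, 2.68]. Speed limits (rad/s): [2.57, 2.57, 3.01, 3.14, 3.14, 3.14].

INTERFACE

Orientations are given as a unit quaternion [x, y, z, w].
In Python, from workcell import bot, capture gives the robot as it stands.
- The arm moves only by the tool send_rows, never from a script. Its argument "rows" is a list of rows, each an object with "grip": the opening in per cent of the stroke, from 0 (shut) to 100 (fully open); "linear": the shift along the tool's x, y, z normalised to -1 to 1, where 1 is 200 mm, a list of three; "delta_rot": the turn, a rotation vector about the tool's x, y, z normalised to -1 to 1, where 1 is 360 degrees, a list of three. A call has exactly 5 rows; each row is the pose to reach, as a shift and turn from the pose commanded when the call began, along the tool's axes at that moment, turning the shorter way round; what a row does not reach only later rows make up. A row lasts 1/10 s, in which the tool goes at most 50 mm and 8.59 degrees, less where a joint would pass 70% of its speed; a pose out of reach is approached as far as the arm can. A call with a number of a shift or a turn outside -1 to 1 is refused whole. A call with a gripper value outside its range is refused whole. The fingers move at their own pace and stop on an object; "squeeze" is the grip in N (left out, the last holds). Time passes only in rows, so rows that repeat a pose let the fingers close, or fill a call up. It gives the time, the measured TCP pose, the force, the opening and the grip force at its end, in the units of the state.
- bot.observe(): the state, without advancing time (a new reading comes with each control period).
- capture(name): name is "side" or "top" or "wrist"; returns a dict with "img" (480x640x3 uint8, red, green, blue), "intrinsics" (3x3 intrinsics, pixels), "dist" ([k1, k2, p1, p2, k3] as OpenCV has them; the pictures are not rectified), "view" (4x4, takes a point from world to camera coordinates); the wrist camera has in their place "T_tool_cam" (4x4, takes a point from camera to tool coordinates, whose origin is the TCP and whose axes are the flange's). Camera axes: x right, y up, looking along -z (the intrinsics and any distortion apply to the point x, -y, -z); pixel columns grow to the right and rows downward; lengths in m; the calibration is good to about 2 mm. A picture is of the moment at which its call begins: read the wrist's pose just before it. There is no depth.
- bot.job_done(): hands the job in; it is judged then, once.
The state is a dict: "t": time; "q": joint angles; "qvel": joint speeds; "effort": joint torques, N m; "position": TCP position; "ee_rot": TCP orientation; "wrist_force": force on the tool from outside, world axes, zero at the start; "ft_torque": the same for the moment, N m; "opening": opening from 0.0 (shut) to 1.0 (fully open); "grasp_force": force on a finger pad.
Only numpy, scipy, OpenCV 4.12 (cv2) and the standard library are available. Lean on these libraries where they do the work, as an engineer would, in place of code of your own. Each camera call takes 0.05 s, during which the arm holds its last target. There are 200 camera calls.

TASK

Get the bench machine ready and start it: slide the orange fence stop along the T-slot guide to its open end, lift it out there, and set it down gently in its yellow-walled dock, standing upright and fully home on the dock floor. Only then flip the red guard on the switch box up until it stays open by itself, and press the green start button beneath it fully down and let it go. Leave the bottle, the parts tub and the wrench where they are.

Things in the scene. Friction and masses are not known exactly. Their poses are not given: they have to be found in the camera images.
- track: T-slot guide fixed to the bench: aluminium base, two blue cheek plates. 230 long (x), 66 wide (y), 72 high. Origin: centre of underside, z up. Slot along x on the centre line, floor z 6, foot cavity 32 wide. Steel lips (z 16 to 22, gap 16) hold the stop's foot down from x -107 to +40. Closed end x -115: a bar 22 high. Open end x +115. Cheeks all along, 42 apart, tops z 72.
- bay (a point): Middle of the lift-out bay, on the slot floor at track x = +78. The lips are cut away from track x +40 to the open end at +115, so that with the stop's centre at track x = +64 or more it lifts straight up. The cheeks go on beside the bay.
- stop: Orange fence stop, steel T-foot, loose, about 0.2 kg. Origin: centre of underside, z up; its x lies along the slot at the start, 2 mm play. Foot 40(x) x 28(y) x 8 high, neck 12 wide up to z 18, body 40(x) x 26(y) from z 18 to its flat top z 62. Only 8 mm free beside it to each cheek: in the guide grip its end faces (close along x, 40 wide). It stands by itself on the bench.
- dock: Dock for the stop, fixed: base plate 70(x) x 60(y), two yellow walls across x, two low black curbs across y. Origin: centre of underside, z up. Walls: inner faces 48 apart in x, 36 wide in y, tops z 80. Curbs: inner faces 36 apart in y, tops z 14. The stop's foot fits only with its x along the dock's x, either way round, 4 mm play each side.
- dock_floor (a point): Centre of the dock's floor, z 6; the stop's origin is here when home. No room for fingers on the stop's ends between the walls: hold it by its 26 wide sides (close along the dock's y), so it must first be put down on free bench and taken again the other way.
- switchbox: Grey switch box fixed to the bench, 84(x) x 70(y) x 46 high, green start button at the centre of its top, red guard over it. Origin: centre of underside, z up. The guard's hinge axis lies along y at x = +32, z = 70.
- guard (a joint): Opening angle of the red guard (60 wide, 56 deep, 60 g), rad: 0 shut, 2.1 fully back. Light hinge on its +x side; it falls shut below about 1.35 and falls back open by itself beyond about 1.8, so carry it past 1.8. Lift bar parallel to the hinge, 58 from it: at angle a it is at x = 32 - 58 cos a, z = 70 + 58 sin a in the switch box frame.
- guard_hinge (a point): Centre of the guard's hinge axis (the axis is the switch box's y).
- bar_a (a point): Centre of the black round grip (10 diameter, 27 long along the switch box's y) at the +y end of the lift bar, 53 from its middle. It overhangs the box's side (which is at 35), with free space below: pinch it from above, closing along the box's x; it can turn between the fingers as the guard swings.
- bar_b (a point): The same grip at the -y end of the lift bar.
- start (a joint): Travel of the start button, m: 0 released, 0.006 fully down; a spring returns it; fully down takes about 5 N.
- start_top (a point): Centre of the button's top face (28 diameter), 62 above the bench when released; pressed straight down. Bare only while the guard is open.
- bottle: Bystander: white bottle, 56 diameter, 130 high, standing, loose. Origin: centre of its underside.
- tub: Bystander: open parts tub of glass-like plastic, 90 (its x) x 60 (its y) x 40 high, loose. Origin: centre of its underside.
- wrench: Bystander: steel wrench lying flat, 170 long along its x, about 40 wide, loose. Origin: about its middle, on the bench.
Things that resemble listed ones, but are neither listed nor needed, are in the scene too. There is more than one size of the switchbox; the job needs the larger.

How it is judged:
By the outcome, as a careful person would: the job done as asked, in the order asked, and still so for the second after the job is handed in, with the robot touching nothing.
It also fails if it takes over 72 s, if anything falls off the work surface, if the arm or the gripper's body presses on something with over 40 N, if the wrist force passes 120 N, or if a joint passes its speed limit or range.

## Working session

There is one attempt and no reset: what is moved stays moved. The work goes in short steps, Python scripts to look and compute and a tool call to move; the robot and the scene stay as the last step left them, time stands still between calls to the robot, and variables do not carry over. Pictures are saved under pics/ and viewed, at most 10 in all, crops included, and the job is handed in when it is done.

Besides the shell and the picture viewer there is one more tool, called after "Call:" as a command line: name --argument value ..., lists and objects as JSON in quotes. send_rows: Moves the arm, as the interface text tells. Scaled input: -1 to 1 covers 200 mm each way for a shift and 360 degrees each way for a turn. Its arguments: {"type":"object","properties":{"rows":{"type":"array","items":{"type":"object","properties":{"grip":{"type":"number"},"linear":{"type":"array","items":{"type":"number","minimum":-1,"maximum":1}},"delta_rot":{"type":"array","items":{"type":"number","minimum":-1,"maximum":1}}}}},"squeeze":{"type":"number"}},"required":["rows"]}

```bash
mkdir -p pics; cat > look.py <<'E'
import cv2,sys
from workcell import bot,capture
for n in ["side","top"]:
    c=capture(n); cv2.imwrite(f"pics/{n}0.png",c["img"][:,:,::-1])
    import pickle; pickle.dump(c,open(f"{n}0.pkl","wb"))
    print(n,c["intrinsics"].round(1).tolist(),c["dist"],c["view"].round(3).tolist())
print(bot.observe())
E
python3 look.py
```

```text
side [[607.3, 0.0, 316.2], [0.0, 607.3, 232.8], [0.0, 0.0, 1.0]] [-0.14051705  0.          0.          0.          0.        ] [[0.862, -0.507, 0.0, -0.535], [0.389, 0.663, 0.639, -0.276], [-0.324, -0.551, 0.769, -1.034], [0.0, 0.0, 0.0, 1.0]]
top [[513.2, 0.0, 322.4], [0.0, 513.2, 239.0], [0.0, 0.0, 1.0]] [0.04406627 0.         0.         0.         0.        ] [[0.024, -1.0, -0.005, -0.016], [0.979, 0.023, 0.202, -0.589], [-0.202, -0.01, 0.979, -0.959], [0.0, 0.0, 0.0, 1.0]]
{'t': 0.1, 'q': array([ 1.13188512e+00,  2.21157297e-01,  1.52752742e+00, -5.01935240e-06,
        1.39468233e+00, -1.26066667e-01]), 'qvel': array([ 0.00043262, -0.00143487, -0.00263952, -0.00117391,  0.00238538,
        0.00049843]), 'effort': array([-1.76068097e-04, -4.98244643e+01, -3.90550983e+01, -2.89850032e-04,
        5.69519892e-03,  1.67815074e-05]), 'position': array([0.19207928, 0.59411406, 0.1994862 ]), 'ee_rot': array([ 1.55784665e-01,  9.87790641e-01, -8.52719108e-04, -2.44930152e-04]), 'wrist_force': array([-0.08807431,  0.01679852, -0.20444804]), 'ft_torque': array([0.00502641, 0.00808926, 0.0171785 ]), 'grasp_force': 0.0, 'opening': 1.0037354540669736}
```

View pics/top0.png

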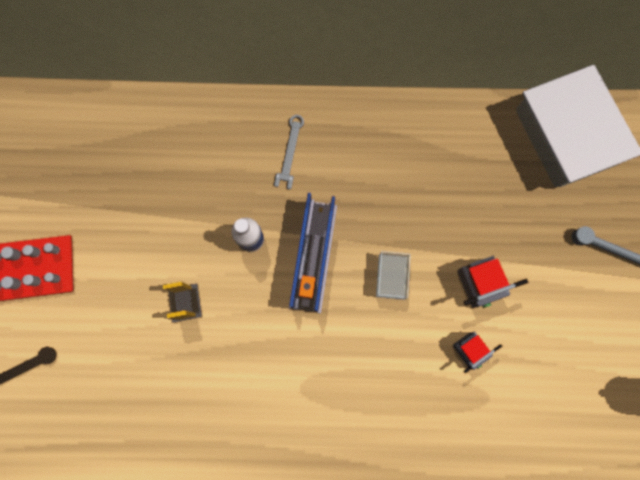

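View pics/side0.png

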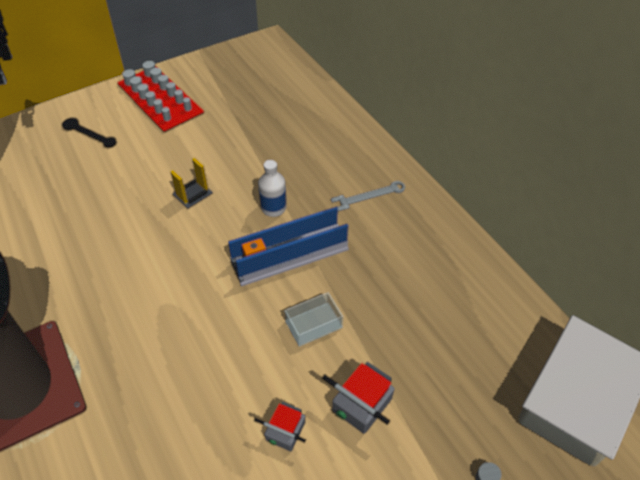

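The top view shows the stop at (307,287) in the track, with the open end towards the image top at (322,200). Other things in the view:
- Dock at (183,300).
- Large switch box at (487,280), with its bar on the lower right.
- Small lookalike switch box at (473,350).
- Bottle at (248,235), tub at (393,276), wrench at (290,150).
- Black wrench-like lookalike at (30,365).
- Red rack at (35,268).

There is only one orange stop and one yellow dock.

```bash
cat > h.py <<'E'
import cv2,numpy as np,pickle
from scipy.spatial.transform import Rotation as R
from workcell import bot,capture
M=np.diag([1.,-1,-1])
def snap(n,save=None):
    s=bot.observe(); c=capture(n)
    if n=="wrist":
        T=np.eye(4);T[:3,:3]=R.from_quat(s["ee_rot"]).as_matrix();T[:3,3]=s["position"]
        c["view"]=np.linalg.inv(T@c["T_tool_cam"])
    if save: cv2.imwrite(f"pics/{save}.png",c["img"][:,:,::-1])
    pickle.dump(c,open(f"{save or n}.pkl","wb"))
    return c
def load(n): return pickle.load(open(n+".pkl","rb"))
def ray(c,uv):
    p=cv2.undistortPoints(np.array(uv,float).reshape(-1,1,2),c["intrinsics"],np.array(c["dist"]) if "dist" in c else None)[:,0]
    d=np.c_[p,np.ones(len(p))]@M
    Rv,t=c["view"][:3,:3],c["view"][:3,3]
    return -Rv.T@t,d@Rv
def onz(c,uv,z):
    o,d=ray(c,uv); return o+d*((z-o[2])/d[:,2])[:,None]
def proj(c,P):
    P=np.atleast_2d(P)@c["view"][:3,:3].T+c["view"][:3,3]
    return cv2.projectPoints(P@M,np.zeros(3),np.zeros(3),c["intrinsics"],np.array(c["dist"]))[0][:,0]
HSV={"orange":((8,190,110),(16,255,255)),"yellow":((20,180,80),(32,255,255)),"blue":((105,150,40),(125,255,255)),"red":((0,200,90),(3,255,255))}
def blobs(c,col,amin=60,hsv=None):
    lo,hi=hsv or HSV[col]
    m=cv2.inRange(cv2.cvtColor(c["img"],cv2.COLOR_RGB2HSV),lo,hi)
    cs,_=cv2.findContours(m,cv2.RETR_EXTERNAL,cv2.CHAIN_APPROX_NONE)
    return sorted([k for k in cs if cv2.contourArea(k)>=amin],key=cv2.contourArea,reverse=True)
def rect(k): return cv2.boxPoints(cv2.minAreaRect(k))
def tomove(dw,s=None):
    "world shift (m) -> linear units"
    s=s or bot.observe(); return (R.from_quat(s["ee_rot"]).inv().apply(dw)/0.2).round(4)
E
python3 - <<'E'
from h import *
for n in["top","side"]:
    c=load(n+"0")
    for col in HSV:
        for k in blobs(c,col,30)[:4]:
            m=cv2.moments(k);uv=[m["m10"]/m["m00"],m["m01"]/m["m00"]]
            z={"orange":.068,"yellow":.08,"blue":.072,"red":.072}[col]
            print(n,col,cv2.contourArea(k),np.round(uv),onz(c,[uv],z)[0].round(3),onz(c,rect(k),z)[:,:2].round(3).tolist())
c=snap("wrist","w0"); print(c["T_tool_cam"].round(3).tolist(),c["intrinsics"].tolist())
E
```

```text
top orange 248.5 [307. 287.] [0.492 0.025 0.068] [[0.475, 0.041], [0.515, 0.036], [0.511, 0.009], [0.471, 0.015]]
top yellow 88.0 [177. 314.] [0.435 0.267 0.08 ] [[0.438, 0.288], [0.444, 0.24], [0.433, 0.238], [0.427, 0.286]]
top yellow 72.0 [173. 285.] [0.489 0.28  0.08 ] [[0.489, 0.3], [0.497, 0.263], [0.488, 0.26], [0.48, 0.298]]
top blue 50.5 [302. 240.] [0.584 0.038 0.072] [[0.501, 0.051], [0.651, 0.032], [0.651, 0.027], [0.5, 0.046]]
top red 2767.0 [ 41. 268.] [0.518 0.536 0.072] [[0.561, 0.632], [0.582, 0.49], [0.476, 0.464], [0.456, 0.604]]
top red 786.0 [488. 276.] [ 0.521 -0.322  0.072] [[0.536, -0.286], [0.558, -0.343], [0.507, -0.359], [0.485, -0.302]]
top red 370.0 [475. 349.] [ 0.384 -0.292  0.072] [[0.387, -0.265], [0.41, -0.298], [0.382, -0.317], [0.359, -0.286]]
side orange 200.0 [253. 247.] [0.494 0.021 0.068] [[0.477, 0.037], [0.517, 0.033], [0.511, 0.006], [0.472, 0.011]]
side yellow 10442.0 [55. 49.] [0.328 0.895 0.08 ] [[0.238, 1.292], [0.57, 1.046], [0.4, 0.511], [0.137, 0.679]]
side yellow 119.0 [180. 186.] [0.431 0.232 0.08 ] [[0.43, 0.283], [0.446, 0.282], [
[... 359 characters left out ...]
13], [0.447, 0.017]]
side blue 213.0 [273. 203.] [0.577 0.098 0.072] [[0.564, 0.126], [0.607, 0.107], [0.591, 0.072], [0.549, 0.09]]
side red 1067.0 [163. 106.] [0.498 0.509 0.072] [[0.429, 0.656], [0.535, 0.739], [0.57, 0.44], [0.474, 0.38]]
side red 1030.5 [367. 385.] [ 0.523 -0.328  0.072] [[0.488, -0.309], [0.537, -0.286], [0.558, -0.345], [0.51, -0.366]]
side red 478.0 [285. 418.] [ 0.382 -0.311  0.072] [[0.357, -0.305], [0.384, -0.283], [0.408, -0.316], [0.381, -0.337]]
[[0.0, 0.953, 0.304, 0.078], [1.0, -0.0, -0.001, -0.0], [-0.001, 0.304, -0.953, -0.174], [0.0, 0.0, 0.0, 1.0]] [[388.4881657210368, 0.0, 313.42834208201305], [0.0, 388.4881657210368, 236.6929992949827], [0.0, 0.0, 1.0]]
```

Call:
send_rows --rows '[{"grip":100,"linear":[-0.9,-0.88,-0.15],"delta_rot":[0,0,0.11]},{"grip":100,"linear":[-0.9,-0.88,-0.15],"delta_rot":[0,0,0.11]},{"grip":100,"linear":[-0.9,-0.88,-0.15],"delta_rot":[0,0,0.11]},{"grip":100,"linear":[-0.9,-0.88,-0.15],"delta_rot":[0,0,0.11]},{"grip":100,"linear":[-0.9,-0.88,-0.15],"delta_rot":[0,0,0.11]}]'

```text
t: 0.65
position: [0.3081, 0.3731, 0.23]
ee_rot: [0.483, 0.875, -0.0, 0.0]
wrist_force: [1.6, 0.3, -0.9]
opening: 1.001
grasp_force: 0.0
```

```bash
cat >> h.py <<'E'
def go(pos,yaw):
    "numbers of a move to TCP pos, tool down, tool y at yaw deg (mod 180)"
    s=bot.observe(); r0=R.from_quat(s["ee_rot"]); y=r0.as_matrix()[:,1]
    cur=np.degrees(np.arctan2(y[1],y[0])); d=(yaw-cur+90)%180-90
    a=np.radians(cur+d); Y=np.array([np.cos(a),np.sin(a),0]);Z=np.array([0,0,-1.]);X=np.cross(Y,Z)
    rv=(r0.inv()*R.from_matrix(np.c_[X,Y,Z])).as_rotvec()/(2*np.pi)
    print("at",s["position"].round(4),"yaw",cur.round(2),"q6",s["q"][5].round(2),"t",round(s["t"],2),"F",s["wrist_force"].round(1),"op",round(s["opening"],3),"| linear",(r0.inv().apply(np.array(pos)-s["position"])/.2).round(4),"rot",rv.round(5))
E
python3 -c "
from h import *
go([.42,.15,.26],-7.5)"
```

```text
at [0.3081 0.3731 0.23  ] yaw 32.2 q6 0.16 t 0.65 F [ 1.6  0.3 -0.9] op 1.001 | linear [-1.2419 -0.1211 -0.1496] rot [-1.0000e-05  4.0000e-05  1.1029e-01]
```

Call:
send_rows --rows '[{"grip":100,"linear":[-1,-0.1,-0.15],"delta_rot":[0,0,0.11]},{"grip":100,"linear":[-1,-0.1,-0.15],"delta_rot":[0,0,0.11]},{"grip":100,"linear":[-1,-0.1,-0.15],"delta_rot":[0,0,0.11]},{"grip":100,"linear":[-1,-0.1,-0.15],"delta_rot":[0,0,0.11]},{"grip":100,"linear":[-1,-0.1,-0.15],"delta_rot":[0,0,0.11]}]'

```text
t: 1.15
position: [0.4009, 0.1908, 0.2611]
ee_rot: [0.754, 0.657, 0.0, 0.001]
wrist_force: [-0.2, 1.2, -0.1]
opening: 1.002
grasp_force: 0.0
```

```bash
python3 -c "
from h import *
c=snap('wrist','w1')
go([.493,.023,.12],-7.5)
for col,z in dict(orange=.068,yellow=.08,blue=.072).items():
  for k in blobs(c,col,60)[:6]:
    print(col,cv2.contourArea(k),rect(k).mean(0).round(),onz(c,rect(k),z)[:,:2].round(4).tolist())
"
```

```text
at [0.4    0.1924 0.2606] yaw -7.94 q6 0.41 t 1.2 F [-0.3  0.1 -0. ] op 1.002 | linear [-0.7746  0.5768  0.7041] rot [ 2.20e-04  4.00e-05 -1.22e-03]
blue 402.0 [518. 310.] [[0.5318, 0.056], [0.6753, 0.0379], [0.677, 0.0244], [0.5319, 0.0432]]
blue 172.5 [524. 346.] [[0.5744, 0.0068], [0.647, -0.0012], [0.6494, -0.0198], [0.5757, -0.0114]]
blue 127.5 [404. 314.] [[0.4556, 0.0619], [0.502, 0.0566], [0.5019, 0.0479], [0.4552, 0.0532]]
blue 90.5 [402. 353.] [[0.4497, 0.0134], [0.4979, 0.0076], [0.4978, -0.0009], [0.4493, 0.005]]
```

View pics/w1.png

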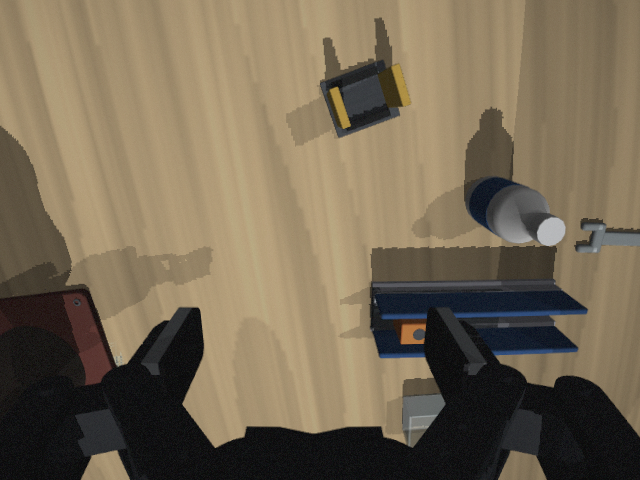

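The wrist view confirms the dock at (365,95) with yellow walls, and the stop at (413,332) between the blue cheeks. The closed end is on the left near u=372 and the open end is on the right.

Call:
send_rows --rows '[{"grip":100,"linear":[-0.775,0.577,0.55],"delta_rot":[0,0,-0.0012]},{"grip":100,"linear":[-0.775,0.577,0.55],"delta_rot":[0,0,-0.0012]},{"grip":100,"linear":[-0.775,0.577,0.55],"delta_rot":[0,0,-0.0012]},{"grip":100,"linear":[-0.775,0.577,0.55],"delta_rot":[0,0,-0.0012]},{"grip":100,"linear":[-0.775,0.577,0.55],"delta_rot":[0,0,-0.0012]}]'

```text
t: 1.7
position: [0.493, 0.0254, 0.1472]
ee_rot: [0.747, 0.665, -0.001, -0.001]
wrist_force: [-1.2, 0.5, 0.0]
opening: 0.998
grasp_force: 0.0
```

```bash
python3 -c "
from h import *
c=snap('wrist','w2')
go([.493,.023,.033],-7.5)
for k in blobs(c,'',60,((5,150,60),(18,255,255)))[:3]:
    print(cv2.contourArea(k),rect(k).mean(0).round(),onz(c,rect(k),.068)[:,:2].round(4).tolist(),onz(c,[rect(k).mean(0)],.068))
"
```

```text
at [0.4931 0.0242 0.1461] yaw -6.7 q6 0.01 t 1.75 F [-0.5 -2.4 -1.3] op 1.0 | linear [-0.0052  0.0026  0.5655] rot [-0.00072  0.00025  0.00223]
2491.5 [316. 226.] [[0.4776, 0.0471], [0.5153, 0.0428], [0.5124, 0.0112], [0.4733, 0.0156]] [[0.49465533 0.02945833 0.068     ]]
```

View pics/w2.png

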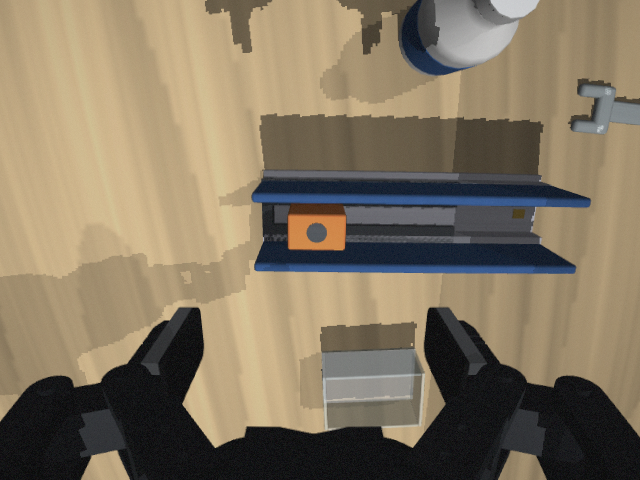

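The stop lies at (316,232) on its hole, between the light-blue cheek tops. The cheek tops run from (254,268) to (576,270) and from (253,200) to (590,204). The slot is clear up to the open end.

```bash
python3 -c "
from h import *
c=load('w2')
print(onz(c,[[316,232]],.068), onz(c,[[254,268],[576,270],[253,200],[590,204]],.072))
h=cv2.cvtColor(c['img'],cv2.COLOR_RGB2HSV)
for u in (275,350,450,550):
  for a,b in((185,215),(255,280)):
    col=h[a:b,u]; v=np.where((col[:,0]>100)&(col[:,0]<125)&(col[:,1]>120)&(col[:,2]>95))[0]+a
    print(u,v, onz(c,[[u,v.mean()]],.072)[0,:2].round(4) if len(v) else '')
"
```

```text
[[0.49387728 0.02562562 0.068     ]] [[ 0.44843166  0.00585971  0.072     ]
 [ 0.67602513 -0.02260536  0.072     ]
 [ 0.45552733  0.05332094  0.072     ]
 [ 0.68160277  0.02549675  0.072     ]]
275 [194 195 196 197 198 199 200 201] [0.4701 0.0533]
275 [265 266 267 268 269 270] [0.463  0.0046]
350 [195 196 197 198 199 200 201 202] [0.5186 0.047 ]
350 [265 266 267 268 269 270 271] [ 0.5144 -0.0017]
450 [196 197 198 199 200 201 202 203 204] [0.5841 0.0387]
450 [266 267 268 269 270 271 272] [ 0.5837 -0.0106]
550 [199 200 201 202 203 204 205] [0.6526 0.0299]
550 [267 268 269 270 271 272] [ 0.6562 -0.0198]
```

```bash
python3 -c "
from h import *
go([.494,.0255,.033],-7.2)"
```

```text
at [0.4931 0.0242 0.1461] yaw -6.7 q6 0.01 t 1.75 F [-0.5 -2.4 -1.3] op 1.0 | linear [0.0078 0.0061 0.5655] rot [-0.00072  0.00024  0.0014 ]
```

Call:
send_rows --rows '[{"grip":100,"linear":[0.005,0.006,0.15],"delta_rot":[0,0,0]},{"grip":100,"linear":[0.005,0.006,0.3],"delta_rot":[0,0,0]},{"grip":100,"linear":[0.005,0.006,0.3],"delta_rot":[0,0,0]},{"grip":100,"linear":[0.005,0.006,0.3],"delta_rot":[0,0,0]},{"grip":100,"linear":[0.005,0.006,0.3],"delta_rot":[0,0,0]}]'

```text
t: 2.25
position: [0.4962, 0.0287, 0.092]
ee_rot: [0.747, 0.665, 0.001, 0.001]
wrist_force: [0.4, -0.3, 0.4]
opening: 0.999
grasp_force: 0.0
```

```bash
python3 -c "
from h import *
go([.494,.0255,.033],-7.2)"
```

```text
at [0.4962 0.0287 0.092 ] yaw -6.61 q6 0.01 t 2.25 F [ 0.4 -0.3  0.4] op 0.999 | linear [-0.0173 -0.0097  0.2949] rot [ 4.30e-04 -2.00e-05  1.65e-03]
```

Call:
send_rows --rows '[{"grip":100,"linear":[-0.017,-0.01,0.1],"delta_rot":[0,0,0.0016]},{"grip":100,"linear":[-0.017,-0.01,0.2],"delta_rot":[0,0,0.0016]},{"grip":100,"linear":[-0.017,-0.01,0.295],"delta_rot":[0,0,0.0016]},{"grip":100,"linear":[-0.017,-0.01,0.295],"delta_rot":[0,0,0.0016]},{"grip":100,"linear":[-0.017,-0.01,0.295],"delta_rot":[0,0,0.0016]}]'

```text
t: 2.75
position: [0.4935, 0.0251, 0.0326]
ee_rot: [0.75, 0.661, 0.001, 0.001]
wrist_force: [0.6, 0.5, -0.5]
opening: 1.001
grasp_force: 0.0
```

```bash
python3 -c "
from h import *
go([.494,.0255,.033],-7.2)"
```

```text
at [0.4935 0.0251 0.0326] yaw -7.24 q6 0.02 t 2.75 F [ 0.6  0.5 -0.5] op 1.001 | linear [ 0.002   0.0021 -0.0022] rot [ 2.7e-04 -1.0e-05 -1.2e-04]
```

Good. Close gently.

Call:
send_rows --rows '[{"grip":30,"linear":[0,0,0]},{"grip":30,"linear":[0,0,0]},{"grip":30,"linear":[0,0,0]},{"grip":30,"linear":[0,0,0]},{"grip":30,"linear":[0,0,0]}]' --squeeze 30

```text
validation failed for argument at $.ro...
```

Call:
send_rows --rows '[{"grip":30,"linear":[0,0,0],"delta_rot":[0,0,0]},{"grip":30,"linear":[0,0,0],"delta_rot":[0,0,0]},{"grip":30,"linear":[0,0,0],"delta_rot":[0,0,0]},{"grip":30,"linear":[0,0,0],"delta_rot":[0,0,0]},{"grip":30,"linear":[0,0,0],"delta_rot":[0,0,0]}]' --squeeze 30

```text
t: 3.25
position: [0.4935, 0.0249, 0.0321]
ee_rot: [0.751, 0.661, 0.001, 0.001]
wrist_force: [-0.6, -0.3, 6.6]
opening: 0.451
grasp_force: 29.9
```

Call:
send_rows --rows '[{"grip":30,"linear":[0,0.05,0],"delta_rot":[0,0,0]},{"grip":30,"linear":[0,0.12,0],"delta_rot":[0,0,0]},{"grip":30,"linear":[0,0.2,0],"delta_rot":[0,0,0]},{"grip":30,"linear":[0,0.28,0],"delta_rot":[0,0,0]},{"grip":30,"linear":[0,0.35,0],"delta_rot":[0,0,0]}]'

```text
t: 3.75
position: [0.5616, 0.0163, 0.0316]
ee_rot: [0.75, 0.661, -0.001, -0.001]
wrist_force: [-7.2, 0.3, 11.8]
opening: 0.452
grasp_force: 31.1
```

```bash
python3 -c "
from h import *
go([.494+.15*.9921,.0255-.15*.1253,.033],-7.2);print(bot.observe()['ft_torque'],bot.observe()['grasp_force'])"
```

```text
at [0.5616 0.0163 0.0316] yaw -7.26 q6 0.02 t 3.75 F [-7.2  0.3 11.8] op 0.452 | linear [ 0.0036  0.409  -0.0079] rot [-0.00042  0.      -0.00015]
[ 0.18202855  1.65633905 -0.04015947] 31.11293613910675
```

Call:
send_rows --rows '[{"grip":30,"linear":[0,0.07,-0.005],"delta_rot":[0,0,0]},{"grip":30,"linear":[0,0.16,-0.007],"delta_rot":[0,0,0]},{"grip":30,"linear":[0,0.25,-0.007],"delta_rot":[0,0,0]},{"grip":30,"linear":[0,0.34,-0.007],"delta_rot":[0,0,0]},{"grip":30,"linear":[0,0.4,-0.007],"delta_rot":[0,0,0]}]'

```text
t: 4.25
position: [0.6418, 0.0059, 0.0319]
ee_rot: [0.751, 0.661, -0.0, -0.0]
wrist_force: [-0.4, 0.2, 1.2]
opening: 0.456
grasp_force: 30.7
```

```bash
python3 -c "
from h import *
c=snap('top','t1')
go([.494+.15*.9921,.0255-.15*.1253,.033],-7.2);print(bot.observe()['grasp_force'])
k=blobs(c,'orange',30)
for i in k: print(onz(c,rect(i),.068).round(3).tolist())"
```

```text
at [0.6433 0.0056 0.0322] yaw -7.29 q6 0.01 t 4.3 F [ 0.3 -0.9 -1.5] op 0.454 | linear [ 0.0053 -0.003  -0.0039] rot [ 1.6e-04  1.0e-05 -2.5e-04]
30.462514758110046
```

Call:
send_rows --rows '[{"grip":30,"linear":[0,0,-0.04],"delta_rot":[0,0,0]},{"grip":30,"linear":[0,0,-0.08],"delta_rot":[0,0,0]},{"grip":30,"linear":[0,0,-0.12],"delta_rot":[0,0,0]},{"grip":30,"linear":[0,0,-0.16],"delta_rot":[0,0,0]},{"grip":30,"linear":[0,0,-0.2],"delta_rot":[0,0,0]}]'

```text
t: 4.8
position: [0.6413, 0.0061, 0.0737]
ee_rot: [0.75, 0.661, 0.0, 0.0]
wrist_force: [-0.6, -0.6, -2.5]
opening: 0.452
grasp_force: 30.5
```

```bash
python3 -c "
from h import *
c=snap('side','s1')
go([.62,.15,.15],-7.2)
for i in blobs(c,'orange',30)[:2]: print(rect(i).mean(0),onz(c,rect(i),.108).round(3).tolist())
c=load('w1')
h=cv2.cvtColor(c['img'],cv2.COLOR_RGB2HSV)
m=cv2.inRange(h[50:150,300:430],(18,120,60),(35,255,255)); print(cv2.countNonZero(m))
for k in blobs(c,'',40,((18,120,60),(35,255,255))):
  b=rect(k); print(cv2.contourArea(k),b.mean(0),onz(c,b,.08)[:,:2].round(4).tolist())
"
```

```text
at [0.6424 0.006  0.0753] yaw -7.26 q6 0.01 t 4.85 F [ 1.6  0.1 -0.1] op 0.451 | linear [ 0.6999 -0.2011 -0.3739] rot [ 0.00049 -0.      -0.00016]
[326.5 215. ] [[0.64, 0.026, 0.108], [0.668, 0.01, 0.108], [0.634, -0.046, 0.108], [0.607, -0.03, 0.108]]
975
385.0 [338.25    107.74999] [[0.4243, 0.2859], [0.435, 0.2878], [0.4426, 0.253], [0.4317, 0.2509]]
363.5 [398.82797   85.195984] [[0.4787, 0.298], [0.4893, 0.2995], [0.4969, 0.2649], [0.486, 0.2632]]
```

```bash
python3 -c "
from h import *
t=load('top0');s=load('side0')
for uv in ([241,226],): print(onz(t,[uv],.13))
print(onz(s,[[270,166]],.13))
go([.60,.012,.2],-7.2); go([.42,.15,.2],12)"
```

```text
[[0.59605046 0.14860366 0.13      ]]
[[0.59681051 0.14129782 0.13      ]]
at [0.6424 0.006  0.0753] yaw -7.26 q6 0.01 t 4.85 F [ 1.6  0.1 -0.1] op 0.451 | linear [ 0.0028 -0.2123 -0.624 ] rot [ 0.00049 -0.      -0.00016]
at [0.6424 0.006  0.0753] yaw -7.26 q6 0.01 t 4.85 F [ 1.6  0.1 -0.1] op 0.451 | linear [ 0.5736 -1.1923 -0.627 ] rot [ 4.800e-04  8.000e-05 -5.349e-02]
```

Call:
send_rows --rows '[{"grip":30,"linear":[0,0,-0.2],"delta_rot":[0,0,0]},{"grip":30,"linear":[0,0,-0.4],"delta_rot":[0,0,0]},{"grip":30,"linear":[0,-0.1,-0.6],"delta_rot":[0,0,0]},{"grip":30,"linear":[0.1,-0.3,-0.62],"delta_rot":[0,0,-0.02]},{"grip":30,"linear":[0.2,-0.5,-0.62],"delta_rot":[0,0,-0.04]}]'

```text
t: 5.35
position: [0.5479, 0.0584, 0.1994]
ee_rot: [0.66, 0.751, 0.002, 0.002]
wrist_force: [0.4, 1.2, -1.8]
opening: 0.452
grasp_force: 31.3
```

```bash
python3 -c "
from h import *
go([.42,.15,.15],12)"
```

```text
at [0.5479 0.0584 0.1994] yaw 7.33 q6 -0.17 t 5.35 F [ 0.4  1.2 -1.8] op 0.452 | linear [ 0.536  -0.577   0.2437] rot [ 0.00082  0.00014 -0.01298]
```

Call:
send_rows --rows '[{"grip":30,"linear":[0.14,-0.15,0],"delta_rot":[0,0,-0.013]},{"grip":30,"linear":[0.3,-0.32,0.1],"delta_rot":[0,0,-0.013]},{"grip":30,"linear":[0.45,-0.48,0.2],"delta_rot":[0,0,-0.013]},{"grip":30,"linear":[0.535,-0.575,0.4],"delta_rot":[0,0,-0.013]},{"grip":30,"linear":[0.535,-0.575,0.6],"delta_rot":[0,0,-0.013]}]'

```text
t: 5.85
position: [0.4178, 0.1522, 0.0763]
ee_rot: [0.629, 0.777, 0.001, 0.0]
wrist_force: [0.7, -0.5, -1.5]
opening: 0.454
grasp_force: 31.3
```

Call:
send_rows --rows '[{"grip":30,"linear":[0,0,0],"delta_rot":[0,0,0]},{"grip":30,"linear":[0,0,0.1],"delta_rot":[0,0,0]},{"grip":30,"linear":[0,0,0.17],"delta_rot":[0,0,0]},{"grip":30,"linear":[0,0,0.17],"delta_rot":[0,0,0]},{"grip":30,"linear":[0,0,0.17],"delta_rot":[0,0,0]}]'

```text
t: 6.35
position: [0.4212, 0.1502, 0.0442]
ee_rot: [0.631, 0.776, 0.001, 0.001]
wrist_force: [0.7, -0.2, -1.0]
opening: 0.456
grasp_force: 31.5
```

```bash
python3 -c "
from h import *
go([.42,.15,.026],12)"
```

```text
at [0.4212 0.1502 0.0442] yaw 11.78 q6 -0.04 t 6.35 F [ 0.7 -0.2 -1. ] op 0.456 | linear [ 0.0003 -0.0063  0.091 ] rot [ 2.7e-04  2.0e-05 -6.1e-04]
```

Call:
send_rows --rows '[{"grip":30,"linear":[0,0,0.04],"delta_rot":[0,0,0]},{"grip":30,"linear":[0,0,0.07],"delta_rot":[0,0,0]},{"grip":30,"linear":[0,0,0.08],"delta_rot":[0,0,0]},{"grip":30,"linear":[0,0,0.085],"delta_rot":[0,0,0]},{"grip":30,"linear":[0,0,0.09],"delta_rot":[0,0,0]}]'

```text
t: 6.85
position: [0.4201, 0.1503, 0.0256]
ee_rot: [0.631, 0.776, -0.0, -0.0]
wrist_force: [-5.7, -0.8, 16.0]
opening: 0.458
grasp_force: 33.3
```

Call:
send_rows --rows '[{"grip":100,"linear":[0,0,-0.005],"delta_rot":[0,0,0]},{"grip":100,"linear":[0,0,-0.005],"delta_rot":[0,0,0]},{"grip":100,"linear":[0,0,-0.005],"delta_rot":[0,0,0]},{"grip":100,"linear":[0,0,-0.005],"delta_rot":[0,0,0]},{"grip":100,"linear":[0,0,-0.005],"delta_rot":[0,0,0]}]'

```text
t: 7.35
position: [0.4197, 0.1503, 0.0254]
ee_rot: [0.631, 0.776, -0.0, -0.0]
wrist_force: [0.4, -0.0, 0.8]
opening: 0.998
grasp_force: 0.0
```

Call:
send_rows --rows '[{"grip":100,"linear":[0,0,-0.1],"delta_rot":[0,0,0]},{"grip":100,"linear":[0,0,-0.25],"delta_rot":[0,0,0]},{"grip":100,"linear":[0,0,-0.45],"delta_rot":[0,0,-0.02]},{"grip":100,"linear":[0,0,-0.65],"delta_rot":[0,0,-0.04]},{"grip":100,"linear":[0,0,-0.7],"delta_rot":[0,0,-0.06]}]'

```text
t: 7.85
position: [0.4227, 0.1508, 0.1706]
ee_rot: [0.472, 0.882, 0.002, 0.003]
wrist_force: [1.4, 0.7, 0.0]
opening: 1.002
grasp_force: 0.0
```

Call:
send_rows --rows '[{"grip":100,"linear":[0,0,0],"delta_rot":[0,0,-0.11]},{"grip":100,"linear":[0,0,0],"delta_rot":[0,0,-0.11]},{"grip":100,"linear":[0,0,0],"delta_rot":[0,0,-0.11]},{"grip":100,"linear":[0,0,0],"delta_rot":[0,0,-0.11]},{"grip":100,"linear":[0,0,0],"delta_rot":[0,0,-0.11]}]'

```text
t: 8.35
position: [0.4197, 0.1503, 0.1654]
ee_rot: [0.145, 0.989, -0.0, -0.0]
wrist_force: [0.2, 1.2, -0.3]
opening: 0.996
grasp_force: 0.0
```

```bash
python3 -c "
from h import *
go([.42,.15,.1],102)"
```

```text
at [0.4197 0.1503 0.1654] yaw 73.32 q6 -1.11 t 8.35 F [ 0.2  1.2 -0.3] op 0.996 | linear [-0.0018 -0.0008  0.3268] rot [-1.000e-05 -3.000e-05 -7.966e-02]
```

Call:
send_rows --rows '[{"grip":100,"linear":[0,0,0],"delta_rot":[0,0,-0.08]},{"grip":100,"linear":[0,0,0],"delta_rot":[0,0,-0.08]},{"grip":100,"linear":[0,0,0],"delta_rot":[0,0,-0.08]},{"grip":100,"linear":[0,0,0],"delta_rot":[0,0,-0.08]},{"grip":100,"linear":[0,0,0],"delta_rot":[0,0,-0.08]}]'

```text
t: 8.85
position: [0.4197, 0.1503, 0.1653]
ee_rot: [-0.103, 0.995, -0.0, -0.0]
wrist_force: [-0.2, -0.8, -0.4]
opening: 0.998
grasp_force: 0.0
```

```bash
python3 -c "
from h import *
c=snap('wrist','w3')
go([.42,.15,.026],102)
for col,z,r in(('o',.062,((5,150,60),(17,255,255))),('y',.08,((18,120,60),(35,255,255)))):
  for k in blobs(c,'',100,r)[:3]: print(col,cv2.contourArea(k),rect(k).mean(0).round(),onz(c,rect(k),z)[:,:2].round(4).tolist())
"
```

```text
at [0.4197 0.1503 0.1654] yaw 101.73 q6 -1.61 t 8.9 F [-0.9  0.4  0. ] op 0.999 | linear [-0.0013 -0.0017  0.6968] rot [ 0.0e+00 -3.0e-05 -7.4e-04]
o 1942.0 [314. 218.] [[0.3957, 0.1333], [0.3907, 0.1572], [0.4354, 0.1673], [0.4407, 0.1421]]
y 601.0 [466. 281.] [[0.4383, 0.2483], [0.4136, 0.2607], [0.4295, 0.2886], [0.4553, 0.2764]]
y 393.5 [439. 311.] [[0.4585, 0.2348], [0.4445, 0.2658], [0.4655, 0.2775], [0.4799, 0.2458]]
```

View pics/w3.png

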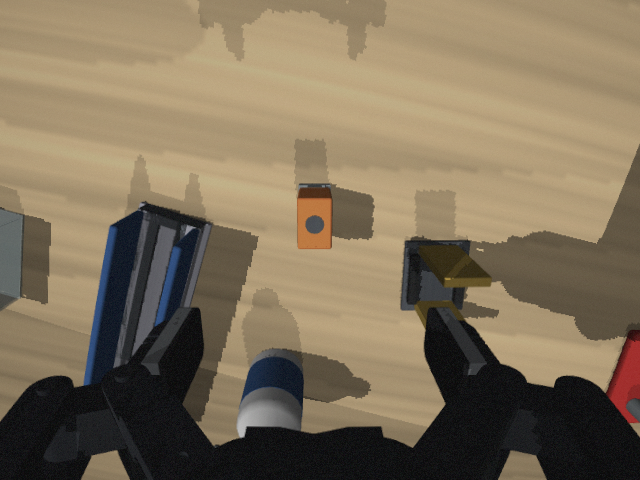

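The stop stands upright on free bench, its hole at (314,224), square to the tool. The dock is at (438,275), with its base corners near (405,240), (470,240) and (402,310).

```bash
python3 -c "
from h import *
a=load('w1')['img'][40:150,300:430];b=load('w3')['img'][225:325,390:500]
a=cv2.resize(a,None,fx=3.5,fy=3.5,interpolation=2);b=cv2.resize(b,None,fx=3,fy=3,interpolation=2)
o=np.zeros((400,800,3),np.uint8);o[:a.shape[0],:a.shape[1]]=a;o[:b.shape[0],460:460+b.shape[1]]=b
cv2.imwrite('pics/d1.png',cv2.convertScaleAbs(o,alpha=1.6)[:,:,::-1])
print(onz(load('w3'),[[314,224]],.062))
"
```

```text
[[0.41958545 0.15080159 0.062     ]]
```

View pics/d1.png

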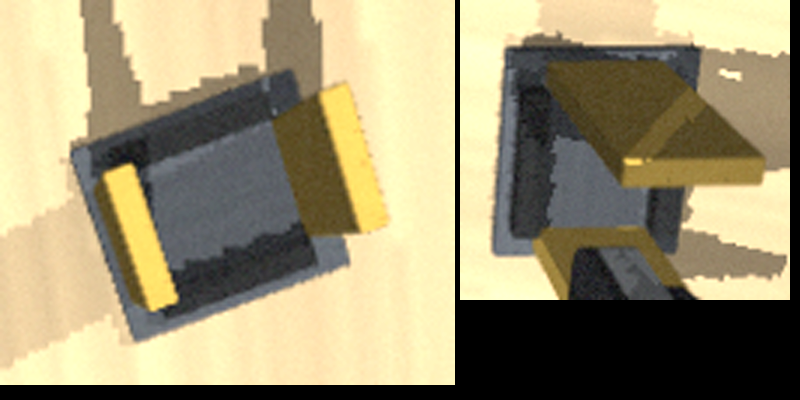

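The crop shows the dock base corners at crop pixels (72,148), (290,70), (348,262) and (135,342). The bright wall tops are visible at (141,236) and (354,158).

```bash
python3 -c "
from h import *
c=load('w1');f=lambda p:np.array(p)/3.5+[300,40]
def rep(P):
  P=P[:,:2];print(P.mean(0).round(4),'edges',[(round(1e3*np.hypot(*(P[i-1]-P[i])),1),round(np.degrees(np.arctan2(*(P[i-1]-P[i])[::-1])),1)) for i in range(4)])
rep(onz(c,f([(72,148),(290,70),(348,262),(135,342)]),.006))
A=onz(c,f([(105,170),(132,163),(178,302),(150,310)]),.08);B=onz(c,f([(320,95),(348,83),(388,222),(360,232)]),.08)
rep(A);rep(B);print((A.mean(0)+B.mean(0))/2)
g=lambda p:(np.array(p)-[460,0])/3+[390,225]
rep(onz(load('w3'),g([(507,47),(698,47),(678,252),(494,252)]),.006))
"
```

```text
[0.4623 0.2756] edges [(np.float64(59.9), np.float64(-78.6)), (np.float64(67.7), np.float64(-168.6)), (np.float64(58.2), np.float64(102.4)), (np.float64(68.9), np.float64(12.8))]
[0.4353 0.2694] edges [(np.float64(35.7), np.float64(-78.6)), (np.float64(6.8), np.float64(-173.7)), (np.float64(35.5), np.float64(102.2)), (np.float64(7.3), np.float64(8.0))]
[0.4897 0.2812] edges [(np.float64(34.3), np.float64(-77.9)), (np.float64(7.3), np.float64(-164.7)), (np.float64(34.7), np.float64(102.2)), (np.float64(7.4), np.float64(12.0))]
[0.46249457 0.27528542 0.08      ]
[0.4612 0.2756] edges [(np.float64(69.4), np.float64(12.7)), (np.float64(58.9), np.float64(-78.2)), (np.float64(70.0), np.float64(-166.2)), (np.float64(60.3), np.float64(101.3))]
```

Call:
send_rows --rows '[{"grip":100,"linear":[0,0,0.2],"delta_rot":[0,0,0]},{"grip":100,"linear":[0,0,0.4],"delta_rot":[0,0,0]},{"grip":100,"linear":[0,0,0.55],"delta_rot":[0,0,0]},{"grip":100,"linear":[0,0,0.65],"delta_rot":[0,0,0]},{"grip":100,"linear":[0,0,0.69],"delta_rot":[0,0,0]}]'

```text
t: 9.4
position: [0.4178, 0.1499, 0.0252]
ee_rot: [-0.102, 0.995, -0.0, -0.002]
wrist_force: [0.3, -0.5, -0.4]
opening: 1.001
grasp_force: 0.0
```

Call:
send_rows --rows '[{"grip":100,"linear":[0,0,0],"delta_rot":[0,0,0]},{"grip":15,"linear":[0,0,0],"delta_rot":[0,0,0]},{"grip":15,"linear":[0,0,0],"delta_rot":[0,0,0]},{"grip":15,"linear":[0,0,0],"delta_rot":[0,0,0]},{"grip":15,"linear":[0,0,0],"delta_rot":[0,0,0]}]'

```text
t: 9.9
position: [0.4205, 0.1504, 0.0283]
ee_rot: [-0.103, 0.995, 0.0, 0.001]
wrist_force: [0.5, 0.1, 0.2]
opening: 0.326
grasp_force: 0.0
```

Call:
send_rows --rows '[{"grip":15,"linear":[0,0,0],"delta_rot":[0,0,0]},{"grip":15,"linear":[0,0,0],"delta_rot":[0,0,0]},{"grip":15,"linear":[0,0,-0.05],"delta_rot":[0,0,0]},{"grip":15,"linear":[0,0,-0.2],"delta_rot":[0,0,0]},{"grip":15,"linear":[0,0,-0.4],"delta_rot":[0,0,0]}]'

```text
t: 10.4
position: [0.4172, 0.1498, 0.1064]
ee_rot: [-0.103, 0.995, -0.0, -0.003]
wrist_force: [0.9, -0.9, -1.5]
opening: 0.286
grasp_force: 29.9
```

```bash
python3 -c "
from h import *
go([.4622,.2755,.15],102.2);print(bot.observe()['grasp_force'])"
```

```text
at [0.4172 0.1498 0.1064] yaw 101.81 q6 -1.61 t 10.4 F [ 0.9 -0.9 -1.5] op 0.286 | linear [-0.3476  0.5692 -0.2198] rot [ 3.00e-05 -9.30e-04 -1.08e-03]
29.91756409406662
```

Call:
send_rows --rows '[{"grip":15,"linear":[0,0,-0.2],"delta_rot":[0,0,0]},{"grip":15,"linear":[-0.1,0.15,-0.22],"delta_rot":[0,0,-0.001]},{"grip":15,"linear":[-0.2,0.35,-0.22],"delta_rot":[0,0,-0.001]},{"grip":15,"linear":[-0.3,0.5,-0.22],"delta_rot":[0,0,-0.001]},{"grip":15,"linear":[-0.34,0.57,-0.22],"delta_rot":[0,0,-0.001]}]'

```text
t: 10.9
position: [0.4634, 0.2783, 0.1518]
ee_rot: [-0.107, 0.994, 0.0, 0.0]
wrist_force: [-0.4, -1.3, -0.9]
opening: 0.285
grasp_force: 29.8
```

Call:
send_rows --rows '[{"grip":15,"linear":[0,0,0],"delta_rot":[0,0,0]},{"grip":15,"linear":[0,0,0],"delta_rot":[0,0,0]},{"grip":15,"linear":[0,0,0],"delta_rot":[0,0,0]},{"grip":15,"linear":[0,0,0],"delta_rot":[0,0,0]},{"grip":15,"linear":[0,0,0],"delta_rot":[0,0,0]}]'

```text
t: 11.4
position: [0.463, 0.2751, 0.1516]
ee_rot: [-0.106, 0.994, -0.0, 0.0]
wrist_force: [-0.3, 0.1, -2.5]
opening: 0.285
grasp_force: 29.8
```

```bash
python3 -c "
from h import *
go([.4622,.2755,.0335],102.2)
c=snap('wrist','w4'); i=c['img'][120:420,180:480]
cv2.imwrite('pics/w4c.png',cv2.convertScaleAbs(cv2.resize(i,(600,600)),alpha=1.5)[:,:,::-1])"
```

```text
at [0.463  0.2751 0.1516] yaw 102.12 q6 -1.39 t 11.4 F [-0.3  0.1 -2.5] op 0.285 | linear [0.0035 0.003  0.5906] rot [-1.0e-05  2.0e-05 -2.3e-04]
```

View pics/w4c.png

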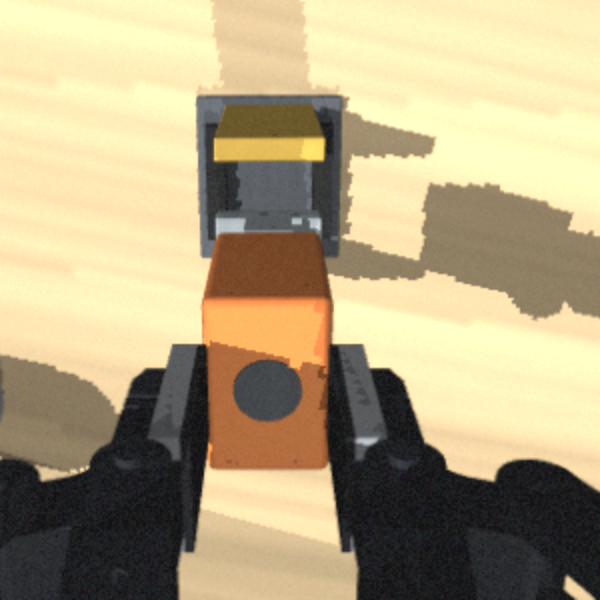

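The stop is held upright and squared to the dock, its hole at crop (267,390). The first wall top is at crop (269,148), so the two are laterally aligned.

```bash
python3 -c "
from h import *
c=load('w4');f=lambda p:np.array(p)/2+[180,120]
print(onz(c,f([(267,390)]),.186),onz(c,f([(269,148.5)]),.08))
print('expected wall', .4622-.0275*np.cos(.213),.2755-.0275*np.sin(.213))"
```

```text
[[0.46204195 0.27490114 0.186     ]] [[0.4346647  0.26976223 0.08      ]]
expected wall 0.43532146879226125 0.2696866911216921
```

Call:
send_rows --rows '[{"grip":15,"linear":[0,0.002,0.1],"delta_rot":[0,0,0]},{"grip":15,"linear":[0,0.002,0.22],"delta_rot":[0,0,0]},{"grip":15,"linear":[0,0.002,0.33],"delta_rot":[0,0,0]},{"grip":15,"linear":[0,0.002,0.43],"delta_rot":[0,0,0]},{"grip":15,"linear":[0,0.002,0.5],"delta_rot":[0,0,0]}]'

```text
t: 11.95
position: [0.4622, 0.2756, 0.05]
ee_rot: [-0.106, 0.994, -0.0, -0.001]
wrist_force: [0.0, -0.6, -1.8]
opening: 0.285
grasp_force: 29.8
```

Call:
send_rows --rows '[{"grip":15,"linear":[0,0,0.02],"delta_rot":[0,0,0]},{"grip":15,"linear":[0,0,0.04],"delta_rot":[0,0,0]},{"grip":15,"linear":[0,0,0.06],"delta_rot":[0,0,0]},{"grip":15,"linear":[0,0,0.073],"delta_rot":[0,0,0]},{"grip":15,"linear":[0,0,0.08],"delta_rot":[0,0,0]}]'

```text
t: 12.45
position: [0.4633, 0.2764, 0.0358]
ee_rot: [-0.106, 0.994, 0.0, 0.0]
wrist_force: [0.6, 0.1, -2.4]
opening: 0.284
grasp_force: 29.8
```

```bash
python3 -c "
from h import *
go([.463,.2755,.0335],102.2)"
```

```text
at [0.4633 0.2764 0.0358] yaw 102.18 q6 -1.39 t 12.45 F [ 0.6  0.1 -2.4] op 0.284 | linear [ 0.0023 -0.0039  0.0117] rot [ 2.0e-05  1.3e-04 -7.0e-05]
```

Call:
send_rows --rows '[{"grip":15,"linear":[0,0,0.005],"delta_rot":[0,0,0]},{"grip":15,"linear":[0,0,0.008],"delta_rot":[0,0,0]},{"grip":15,"linear":[0,0,0.011],"delta_rot":[0,0,0]},{"grip":15,"linear":[0,0,0.013],"delta_rot":[0,0,0]},{"grip":15,"linear":[0,0,0.013],"delta_rot":[0,0,0]}]'

```text
t: 12.95
position: [0.4638, 0.2766, 0.0346]
ee_rot: [-0.106, 0.994, 0.0, 0.001]
wrist_force: [-3.7, -0.4, 8.8]
opening: 0.284
grasp_force: 31.1
```

Call:
send_rows --rows '[{"grip":45,"linear":[0,0,0],"delta_rot":[0,0,0]},{"grip":60,"linear":[0,0,0],"delta_rot":[0,0,0]},{"grip":60,"linear":[0,0,0],"delta_rot":[0,0,0]},{"grip":60,"linear":[0,0,-0.1],"delta_rot":[0,0,0]},{"grip":60,"linear":[0,0,-0.3],"delta_rot":[0,0,0]}]'

```text
t: 13.45
position: [0.4598, 0.2748, 0.0897]
ee_rot: [-0.106, 0.994, -0.001, -0.004]
wrist_force: [-0.2, 1.0, -0.5]
opening: 0.6
grasp_force: 0.0
```

Call:
send_rows --rows '[{"grip":60,"linear":[0,0,-0.2],"delta_rot":[0,0,0]},{"grip":60,"linear":[0,0,-0.45],"delta_rot":[0,0,0]},{"grip":60,"linear":[0,0,-0.6],"delta_rot":[0,0,0]},{"grip":60,"linear":[0,0,-0.6],"delta_rot":[0,0,0]},{"grip":60,"linear":[0,0,-0.6],"delta_rot":[0,0,0]}]'

```text
t: 13.95
position: [0.4634, 0.2764, 0.2135]
ee_rot: [-0.106, 0.994, 0.0, 0.001]
wrist_force: [-0.9, 0.7, -1.4]
opening: 0.598
grasp_force: 0.0
```

```bash
python3 -c "
from h import *
c=snap('wrist','w5'); i=c['img'][120:420,180:480]
for k in blobs(c,'',100,((5,150,50),(17,255,255)))[:2]: print(cv2.contourArea(k),rect(k).mean(0).round(),onz(c,rect(k),.068)[:,:2].round(4).tolist())
go([.45,-.25,.24],102)
cs=snap('side','s2')['img'][140:220,140:240]
o=np.zeros((400,800,3),np.uint8);o[:400,:400]=cv2.resize(i,(400,400));o[:320,400:]=cv2.resize(cs,(400,320))
cv2.imwrite('pics/w5c.png',cv2.convertScaleAbs(o,alpha=1.5)[:,:,::-1])
"
```

```text
1417.0 [314. 207.] [[0.4433, 0.26], [0.4381, 0.2843], [0.4785, 0.2935], [0.484, 0.2683]]
at [0.4625 0.276  0.212 ] yaw 102.17 q6 -1.39 t 14.0 F [-0.2 -0.2 -1.1] op 0.599 | linear [ 0.6156 -2.5576 -0.1389] rot [-4.0e-05 -1.8e-04  4.8e-04]
```

View pics/w5c.png

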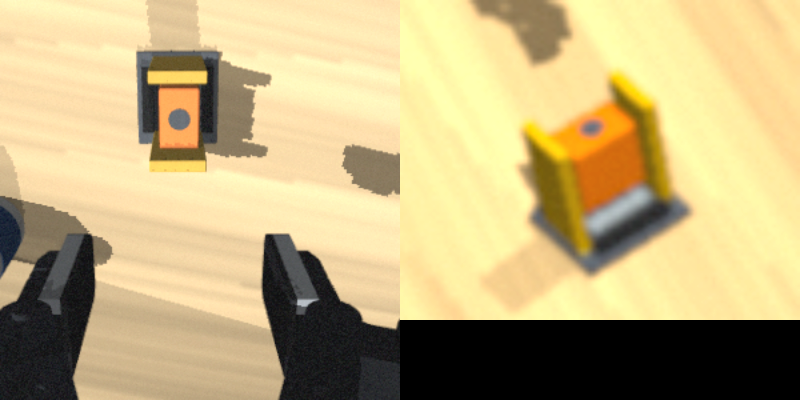

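The stop sits between the yellow walls, its hole at (179,119) in the left crop, upright and low in both views. It is docked. Next is the large switch box.

Call:
send_rows --rows '[{"grip":60,"linear":[0.2,-1,-0.1],"delta_rot":[0,0,0.11]},{"grip":60,"linear":[0.2,-1,-0.1],"delta_rot":[0,0,0.11]},{"grip":60,"linear":[0.2,-1,-0.1],"delta_rot":[0,0,0.11]},{"grip":60,"linear":[0.2,-1,-0.1],"delta_rot":[0,0,0.11]},{"grip":60,"linear":[0.2,-1,-0.1],"delta_rot":[0,0,0.11]}]'

```text
t: 14.55
position: [0.4654, 0.0674, 0.2315]
ee_rot: [0.242, 0.97, -0.001, -0.001]
wrist_force: [-0.1, 0.9, -0.8]
opening: 0.598
grasp_force: 0.0
```

```bash
python3 -c "
from h import *
go([.47,-.22,.23],20)"
```

```text
at [0.4654 0.0674 0.2315] yaw 61.95 q6 -1.1 t 14.55 F [-0.1  0.9 -0.8] op 0.598 | linear [-0.6963 -1.2574  0.0105] rot [-0.0005  -0.       0.11652]
```

Call:
send_rows --rows '[{"grip":60,"linear":[-0.55,-1,0],"delta_rot":[0,0,0.116]},{"grip":60,"linear":[-0.55,-1,0],"delta_rot":[0,0,0.116]},{"grip":60,"linear":[-0.55,-1,0],"delta_rot":[0,0,0.116]},{"grip":60,"linear":[-0.55,-1,0],"delta_rot":[0,0,0.116]},{"grip":60,"linear":[-0.55,-1,0],"delta_rot":[0,0,0.116]}]'

```text
t: 15.05
position: [0.4701, -0.1589, 0.2308]
ee_rot: [0.571, 0.821, -0.001, -0.001]
wrist_force: [-0.3, -0.3, 0.6]
opening: 0.603
grasp_force: 0.0
```

Call:
send_rows --rows '[{"grip":60,"linear":[0,0,0],"delta_rot":[0,0,0]},{"grip":60,"linear":[0,0,0],"delta_rot":[0,0,0]},{"grip":60,"linear":[0,0,0],"delta_rot":[0,0,0]},{"grip":60,"linear":[0,0,0],"delta_rot":[0,0,0]},{"grip":60,"linear":[0,0,0],"delta_rot":[0,0,0]}]'

```text
t: 15.55
position: [0.4716, -0.1548, 0.2328]
ee_rot: [0.567, 0.824, 0.0, -0.0]
wrist_force: [-0.2, 1.0, -0.4]
opening: 0.6
grasp_force: 0.0
```

```bash
python3 -c "
from h import *
c=snap('wrist','w6')
go([.4746,-.282,.15],20)
"
```

```text
at [ 0.4717 -0.155   0.2329] yaw 20.93 q6 -0.84 t 15.6 F [ 0.3 -0.3 -0.4] op 0.601 | linear [-0.5982 -0.2132  0.4146] rot [2.00e-05 1.00e-05 2.58e-03]
```

View pics/w6.png

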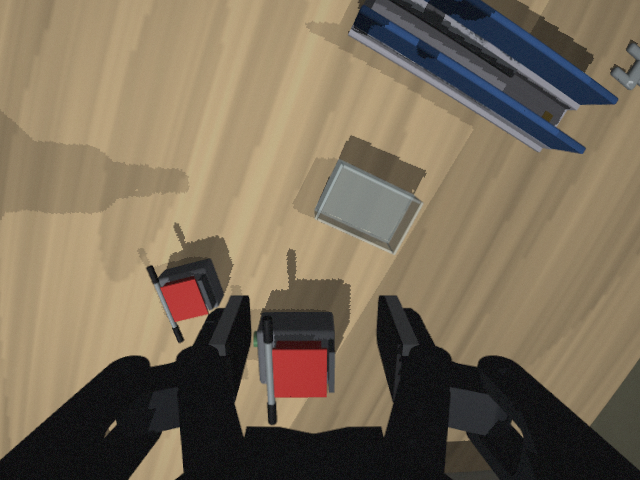

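The large box is at (298,360), with its red guard at (300,372). Its lift bar runs from grip a's end at (267,319) to grip b's end at (272,422). The small lookalike is at (185,295).

```bash
python3 -c "
from h import *
c=load('w6');P=onz(c,[[267,319],[272,422],[267.5,331],[271.5,412]],.07)[:,:2]
d=P[0]-P[1];print(P.round(4),np.hypot(*d),np.degrees(np.arctan2(d[1],d[0])))
R4=onz(c,rect(blobs(c,'',200,((0,180,80),(6,255,255)))[0]),.074)[:,:2];print(R4.round(4))
for i in range(4): e=R4[i-1]-R4[i];print(np.hypot(*e).round(4),np.degrees(np.arctan2(e[1],e[0])).round(1))
# cross-check against top and side
for n in('top0','side0'):
  k=load(n); 
  for Q in P[2:]: print(n,proj(k,[Q[0],Q[1],.07]).round(1).tolist())
"
```

```text
[[ 0.4693 -0.2777]
 [ 0.5154 -0.3977]
 [ 0.4741 -0.2903]
 [ 0.5104 -0.3847]] 0.1285350935955605 111.00229480787118
[[ 0.5345 -0.348 ]
 [ 0.5156 -0.2931]
 [ 0.5352 -0.2864]
 [ 0.5552 -0.3409]]
0.0219 18.7
0.058 -71.0
0.0208 -161.1
0.0581 110.1
top0 [[471.7, 300.5]]
top0 [[520.9, 282.9]]
side0 [[329.1, 380.8]]
side0 [[380.3, 417.2]]
```

```bash
python3 -c "
from h import *
go([.4734,-.2871,.12],20.5)"
```

```text
at [ 0.4717 -0.155   0.2329] yaw 20.93 q6 -0.84 t 15.6 F [ 0.3 -0.3 -0.4] op 0.601 | linear [-0.6199 -0.2279  0.5646] rot [2.00e-05 1.00e-05 1.19e-03]
```

Call:
send_rows --rows '[{"grip":40,"linear":[-0.2,-0.07,0.1],"delta_rot":[0,0,0.001]},{"grip":40,"linear":[-0.4,-0.15,0.25],"delta_rot":[0,0,0.001]},{"grip":40,"linear":[-0.55,-0.2,0.4],"delta_rot":[0,0,0.001]},{"grip":40,"linear":[-0.62,-0.228,0.5],"delta_rot":[0,0,0.001]},{"grip":40,"linear":[-0.62,-0.228,0.5],"delta_rot":[0,0,0.001]}]'

```text
t: 16.1
position: [0.4708, -0.2879, 0.1292]
ee_rot: [0.571, 0.821, 0.0, -0.003]
wrist_force: [0.3, 0.2, 0.1]
opening: 0.4
grasp_force: 0.0
```

Call:
send_rows --rows '[{"grip":40,"linear":[0,0,0],"delta_rot":[0,0,0]},{"grip":40,"linear":[0,0,0],"delta_rot":[0,0,0]},{"grip":40,"linear":[0,0,0],"delta_rot":[0,0,0]},{"grip":40,"linear":[0,0,0],"delta_rot":[0,0,0]},{"grip":40,"linear":[0,0,0],"delta_rot":[0,0,0]}]'

```text
t: 16.6
position: [0.4735, -0.2878, 0.1337]
ee_rot: [0.57, 0.822, -0.0, 0.001]
wrist_force: [0.1, -0.1, 0.1]
opening: 0.402
grasp_force: 0.0
```

```bash
python3 -c "
from h import *
c=snap('wrist','w7');go([.4734,-.2871,.05],20.5)
cv2.imwrite('pics/w7.png',cv2.convertScaleAbs(c['img'][120:480,120:520],alpha=1.4)[:,:,::-1])"
```

```text
at [ 0.4733 -0.2878  0.1335] yaw 20.49 q6 -1.05 t 16.65 F [-0.1  0.   0.5] op 0.402 | linear [0.0037 0.0015 0.4175] rot [ 8.0e-05  1.4e-04 -3.0e-05]
```

View pics/w7.png

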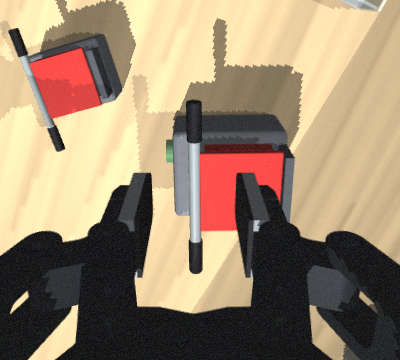

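Grip a is at crop (194,121), midway between the fingers' lines. The bar runs down to grip b at crop (196,257).

```bash
python3 -c "
from h import *
c=load('w7');P=onz(c,[[314,220],[316,393],[314,241],[315.5,377]],.07)[:,:2];d=P[0]-P[1]
print(P.round(4),np.hypot(*d),np.degrees(np.arctan2(d[1],d[0])))"
```

```text
[[ 0.4686 -0.2754]
 [ 0.5169 -0.4001]
 [ 0.4735 -0.2885]
 [ 0.5114 -0.3866]] 0.13366160555096046 111.19763750545387
```

Call:
send_rows --rows '[{"grip":40,"linear":[0,0,0.12],"delta_rot":[0,0,-0.0015]},{"grip":40,"linear":[0,0,0.25],"delta_rot":[0,0,-0.0015]},{"grip":40,"linear":[0,0,0.36],"delta_rot":[0,0,-0.0015]},{"grip":40,"linear":[0,0,0.415],"delta_rot":[0,0,-0.0015]},{"grip":40,"linear":[0,0,0.415],"delta_rot":[0,0,-0.0015]}]' --squeeze 20

```text
t: 17.15
position: [0.4718, -0.287, 0.0482]
ee_rot: [0.566, 0.824, 0.0, -0.002]
wrist_force: [-0.4, -0.0, 0.7]
opening: 0.405
grasp_force: 0.0
```

Call:
send_rows --rows '[{"grip":0,"linear":[0,0,0],"delta_rot":[0,0,0]},{"grip":0,"linear":[0,0,0],"delta_rot":[0,0,0]},{"grip":0,"linear":[0,0,0],"delta_rot":[0,0,0]},{"grip":0,"linear":[0,0,0],"delta_rot":[0,0,0]},{"grip":0,"linear":[0,0,0],"delta_rot":[0,0,0]}]'

```text
t: 17.65
position: [0.4732, -0.2882, 0.0504]
ee_rot: [0.566, 0.824, -0.0, 0.0]
wrist_force: [0.1, -0.2, 0.2]
opening: -0.002
grasp_force: 0.0
```

```bash
python3 -c "
from h import *
go([.4735,-.288,.05],21)
A=[.25,.5,.75,1.,1.25,1.5,1.7,1.9,1.98]
for a in A: print(a,'dy(tool)',round(58*(1-np.cos(a))/200,3),'dz(tool)',round(-58*np.sin(a)/200,3))"
```

```text
at [ 0.4732 -0.2882  0.0504] yaw 21.0 q6 -1.06 t 17.65 F [ 0.1 -0.2  0.2] op -0.002 | linear [0.0007 0.0016 0.0021] rot [ 7.0e-05  1.2e-04 -1.0e-05]
0.25 dy(tool) 0.009 dz(tool) -0.072
0.5 dy(tool) 0.036 dz(tool) -0.139
0.75 dy(tool) 0.078 dz(tool) -0.198
1.0 dy(tool) 0.133 dz(tool) -0.244
1.25 dy(tool) 0.199 dz(tool) -0.275
1.5 dy(tool) 0.269 dz(tool) -0.289
1.7 dy(tool) 0.327 dz(tool) -0.288
1.9 dy(tool) 0.384 dz(tool) -0.274
1.98 dy(tool) 0.405 dz(tool) -0.266
```

```bash
python3 -c "
from h import *
c=snap('wrist','w8')
a=c['img'][120:480,120:520]; b=snap('side','s3')['img'][300:460,260:440]
o=np.zeros((400,800,3),np.uint8);o[:360,:400]=a;o[:356,400:]=cv2.resize(b,(400,356))
cv2.imwrite('pics/w8c.png',cv2.convertScaleAbs(o,alpha=1.4)[:,:,::-1])"
```

```text
(no output)
```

View pics/w8c.png

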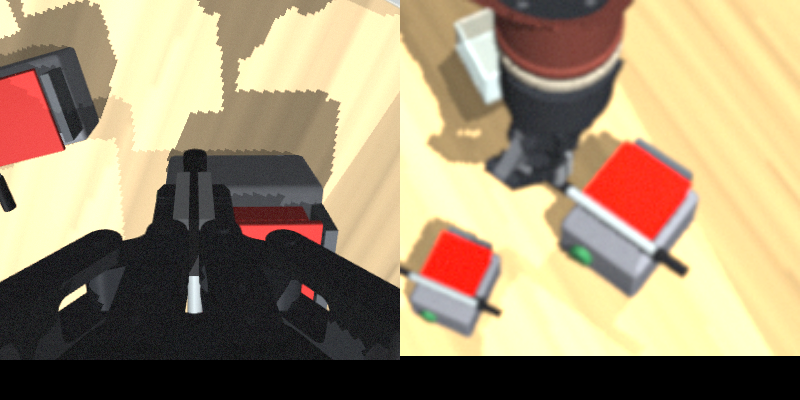

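I've used up my picture views (11, one over the limit), so the rest is by numbers only. The last crop shows the grip's end at (195,157), directly at the fingers, with the guard still shut. But the gripper reads fully shut with no force. I'll compare the bar's position before and after numerically.

```bash
python3 -c "
from h import *
a=load('side0');b=load('s3')
X=np.array([.9336,.3584,0]);Y=np.array([-.3584,.9336,0]);H=np.array([.4927,-.3378,.07])+.058*X
np.save('box.npy',np.array([H,X,Y]))
d=cv2.absdiff(a['img'],b['img']).max(2)
def bar(y,al): return H+y*Y-.058*np.cos(al)*X+np.array([0,0,.058*np.sin(al)])
for y in(-.064,-.05,-.02,0,.02,.035):
  for al in (0,.15): 
    u,v=proj(a,bar(y,al))[0]; ui,vi=int(round(u)),int(round(v)); print(y,al,(ui,vi),a['img'][vi,ui],b['img'][vi,ui])
for n,c in(('a',a),('b',b)):
  k=blobs(c,'',200,((0,200,90),(3,255,255))); print(n,[(cv2.contourArea(q),rect(q).mean(0).round(1).tolist()) for q in k][:4])
"
```

```text
-0.064 0 (388, 422) [72 62 47] [94 80 58]
-0.064 0.15 (388, 420) [57 49 39] [74 67 53]
-0.05 0 (380, 417) [25 27 28] [33 33 37]
-0.05 0.15 (381, 415) [58 50 40] [79 69 55]
-0.02 0 (365, 406) [134 142 144] [175 186 189]
-0.02 0.15 (365, 403) [148 103 103] [195 134 135]
0 0 (355, 399) [132 141 142] [172 183 185]
0 0.15 (355, 396) [153 107 108] [204 140 141]
0.02 0 (345, 392) [130 137 140] [172 183 184]
0.02 0.15 (345, 389) [153 115 114] [198 146 148]
0.035 0 (337, 386) [135 144 145] [176 186 189]
0.035 0.15 (337, 384) [108 113 114] [143 149 150]
a [(1067.0, [159.8000030517578, 97.80000305175781]), (1030.5, [366.79998779296875, 384.0]), (478.0, [285.3999938964844, 417.5])]
b [(1028.5, [366.79998779296875, 384.1000061035156]), (573.0, [168.1999969482422, 94.5]), (475.5, [285.3999938964844, 417.6000061035156])]
```

Call:
send_rows --rows '[{"grip":0,"linear":[0,0,-0.01],"delta_rot":[0,0,0]},{"grip":0,"linear":[0,0,-0.02],"delta_rot":[0,0,0]},{"grip":0,"linear":[0,0.001,-0.03],"delta_rot":[0,0,0]},{"grip":0,"linear":[0,0.003,-0.04],"delta_rot":[0,0,0]},{"grip":0,"linear":[0,0.004,-0.05],"delta_rot":[0,0,0]}]'

```text
t: 18.25
position: [0.4738, -0.2878, 0.0601]
ee_rot: [0.566, 0.824, -0.0, 0.0]
wrist_force: [-0.9, 0.4, -0.2]
opening: 0.0
grasp_force: 0.0
```

```bash
cat >> h.py <<'E'
def barpt(y,al):
    H,X,Y=np.load('box.npy'); return H+y*Y-.058*np.cos(al)*X+np.array([0,0,.058*np.sin(al)])
def angle(c):
    "guard angle: brightness of grey along the predicted bar"
    h=cv2.GaussianBlur(cv2.cvtColor(c["img"],cv2.COLOR_RGB2HSV),(3,3),0); best=[]
    for al in np.arange(0,2.11,.05):
        p=np.array([proj(c,barpt(y,al))[0] for y in(-.03,-.02,-.01,0,.01,.02,.03)]).round().astype(int)
        v=h[p[:,1].clip(0,479),p[:,0].clip(0,639)].astype(int); best.append((int(np.median(v[:,2]-2*v[:,1])),round(float(al),2)))
    return sorted(best,reverse=True)[:4]
E
python3 -c "
from h import *
go([.4735,-.288,.05],21)
print('shut',angle(load('side0')),angle(load('top0')))
print('now',angle(snap('side','s4')),angle(snap('top','t4')))"
```

```text
at [ 0.4738 -0.2878  0.0601] yaw 21.0 q6 -1.05 t 18.25 F [-0.9  0.4 -0.2] op 0.0 | linear [-0.0005 -0.0018  0.0506] rot [ 1.e-05  2.e-05 -1.e-05]
shut [(108, 0.05), (106, 0.0), (84, 0.1), (19, 1.25)] [(132, 0.05), (132, 0.0), (127, 0.15), (127, 0.1)]
now [(153, 0.05), (149, 0.0), (126, 0.1), (55, 0.15)] [(-21, 1.8), (-23, 2.1), (-23, 1.9), (-24, 2.0)]
```

```bash
python3 -c "
from h import *
a=load('side0')['img'];b=load('s3')['img'];c=load('s3')
print('TCP',proj(c,[.4732,-.2882,.0504]),'grip',proj(c,barpt(.053,0)),'gripend',proj(c,barpt(.0665,0)))
def show(i):
  g=cv2.cvtColor(i,cv2.COLOR_RGB2GRAY)
  for v in range(362,400): print(v,''.join('#' if x<45 else '+' if x<90 else '-' if x<140 else ' ' for x in g[v,300:350]))
show(a);show(b)"
```

```text
TCP [[327.77379051 385.29526471]] grip [[328.2693111  379.92600415]] gripend [[321.72284789 375.22668605]]
362                                           --+++++-
363                                          --+++++++
364                                         ---+++++++
365                                        ---++++++++
366                                        --+++++++++
367                                       --++++++++++
368                                      --+++++++++++
369                                      --+++++++++++
370           ----                      --++++++++++++
371         -------                    ---++++++++++++
372         ---++---                  ---+++++++++++++
373          --++++---               ---++++++++++++++
374           ---+++---    ----     ---+++++++++++++++
375            ---+++---- --++--    --++++++++++++++++
376              --++++----+##++-----+++++++++++++++++
377               --+++++++####++--+++++++++++++++++++
378                ---+++++######+++++++++++++++++++++
379                 ----++++########++++++++++++++++++
380
[... 2486 characters left out ...]
                    ---+--        ---++-
388                               -------        ---++
389                               --------         ---
390                               ----------        --
391                              -------------       -
392                             ---------------       
393                            ------------------     
394                           --------------------    
395                          ----------------------   
396                          ------------------------ 
397                          -------------------------
398                           ------------------------
399                           ------------------------
```

```bash
python3 -c "
from h import *
def show(i,v0,v1,u0,u1):
  g=cv2.cvtColor(i,cv2.COLOR_RGB2GRAY)
  for v in range(v0,v1): print(v,''.join('#' if x<35 else '+' if x<70 else '-' if x<110 else ' ' for x in g[v,u0:u1]))
t=load('top0');s=load('side0')
print('model top a',proj(t,barpt(.053,0)),proj(t,barpt(.0665,0)),'b',proj(t,barpt(-.053,0)),proj(t,barpt(-.0665,0)))
print('model side b',proj(s,barpt(-.053,0)),proj(s,barpt(-.0665,0)))
print('u0=455');show(t['img'],290,312,455,490);print('u0=505');show(t['img'],274,294,505,535)
print('side b u0=365');show(s['img'],405,428,365,395)"
```

```text
model top a [[470.70426921 300.72437951]] [[464.12534561 303.09454307]] b [[522.19393406 282.23686585]] [[528.73466419 279.89621871]]
model side b [[381.87060591 418.12637397]] [[388.97217523 423.14939628]]
u0=455
290 ---------+++##+#++++++++-----------
291 ---------+++###+++++++#++----------
292 ---------++++###+++++++++--------  
293 ----------++++#++++++++++-----     
294 ----------+++###+++++++++---       
295 -----------+++##+#++++++--         
296 -----------++++###++++--           
297 ------------++######++-            
298 ------------++#######+-         ---
299  ----------+++#######+--       ----
300  --------++++###+####++------ -----
301  --------+++#+#+#####++------------
302   ------+++++#+######+-------------
303   ------++++#+++#####++------------
304    ------++++++++####++---------   
305     --- ---+---+++###+++--------   
306            -----+++++++--  ----    
307                --++----     --     
308                  --                
309                                    
310                                    
311                                    
u0=505
[... 794 characters left out ...]
  ----   ------          
408 -      ----   ------          
409 --           ---+--           
410 ----       -------            
411 -----     --+++--             
412 ---+--   --+#+++-             
413 ----------+###++-             
414 ---------+#####+-             
415 ---- ---+######++--           
416 ---   --+########+--          
417 ---    -++++++####++-         
418 --    ---++--+++####+--       
419 -    ---+---  -++####++-      
420 -   ----+--    -++####++-     
421 -- ---+---      --++###+-     
422 ---------         -++##+-     
423 --------           --++-      
424 ----++--             --       
425 -------                       
426 ---+--                        
427 --+--
```

The numbers add up to one reading. In both the wrist and side views the visible fingertips sit about 25–30 mm higher than the reported TCP. The shut fingers are therefore above the bar, which is why nothing was gripped. I'll open, go 35 mm deeper where there is free space, and close again.

Call:
send_rows --rows '[{"grip":40,"linear":[0,-0.003,-0.05],"delta_rot":[0,0,0]},{"grip":40,"linear":[0,-0.003,-0.05],"delta_rot":[0,0,0]},{"grip":40,"linear":[0,-0.003,0],"delta_rot":[0,0,0]},{"grip":40,"linear":[0,-0.003,0.08],"delta_rot":[0,0,0]},{"grip":40,"linear":[0,-0.003,0.13],"delta_rot":[0,0,0]}]'

```text
t: 18.85
position: [0.4723, -0.2873, 0.0321]
ee_rot: [0.566, 0.824, 0.0, -0.001]
wrist_force: [-0.4, -0.3, 0.1]
opening: 0.401
grasp_force: 0.0
```

Call:
send_rows --rows '[{"grip":40,"linear":[0,0,0.025],"delta_rot":[0,0,0]},{"grip":40,"linear":[0,0,0.045],"delta_rot":[0,0,0]},{"grip":40,"linear":[0,0,0.045],"delta_rot":[0,0,0]},{"grip":20,"linear":[0,0,0.045],"delta_rot":[0,0,0]},{"grip":0,"linear":[0,0,0.045],"delta_rot":[0,0,0]}]'

```text
t: 19.35
position: [0.4738, -0.2882, 0.0255]
ee_rot: [0.566, 0.824, 0.0, 0.001]
wrist_force: [-0.1, 1.8, 0.7]
opening: 0.103
grasp_force: 21.1
```

Call:
send_rows --rows '[{"grip":0,"linear":[0,0,0],"delta_rot":[0,0,0]},{"grip":0,"linear":[0,0,0],"delta_rot":[0,0,0]},{"grip":0,"linear":[0,0,0],"delta_rot":[0,0,0]},{"grip":0,"linear":[0,0,0],"delta_rot":[0,0,0]},{"grip":0,"linear":[0,0,0],"delta_rot":[0,0,0]}]'

```text
t: 19.85
position: [0.4738, -0.2882, 0.0254]
ee_rot: [0.566, 0.824, 0.0, 0.001]
wrist_force: [3.3, -0.0, 2.1]
opening: 0.104
grasp_force: 21.4
```

Gripped: opening 0.103, 21 N. Swing the guard along its arc.

Call:
send_rows --rows '[{"grip":0,"linear":[0,0.003,-0.043],"delta_rot":[0,0,0]},{"grip":0,"linear":[0,0.013,-0.086],"delta_rot":[0,0,0]},{"grip":0,"linear":[0,0.036,-0.139],"delta_rot":[0,0,0]},{"grip":0,"linear":[0,0.068,-0.187],"delta_rot":[0,0,0]},{"grip":0,"linear":[0,0.11,-0.227],"delta_rot":[0,0,0]}]'

```text
t: 20.35
position: [0.4911, -0.2811, 0.0714]
ee_rot: [0.566, 0.824, -0.002, -0.002]
wrist_force: [-11.9, -3.7, 9.6]
opening: 0.107
grasp_force: 20.7
```

```bash
python3 -c "
from h import *
s=bot.observe();print(s['position'].round(4),s['wrist_force'].round(1),s['ft_torque'].round(2),s['opening'],s['grasp_force'])
print(angle(snap('side','s5')))"
```

```text
[ 0.4911 -0.2811  0.0714] [-11.9  -3.7   9.6] [-0.79  2.08 -0.01] 0.10661547121504247 20.683217346668243
[(159, 0.85), (135, 0.8), (63, 0.0), (60, 0.9)]
```

Call:
send_rows --rows '[{"grip":0,"linear":[0,0.048,-0.031],"delta_rot":[0,0,0]},{"grip":0,"linear":[0,0.102,-0.052],"delta_rot":[0,0,0]},{"grip":0,"linear":[0,0.159,-0.062],"delta_rot":[0,0,0]},{"grip":0,"linear":[0,0.217,-0.061],"delta_rot":[0,0,0]},{"grip":0,"linear":[0,0.26,-0.052],"delta_rot":[0,0,0]}]'

```text
t: 20.9
position: [0.5431, -0.2612, 0.0812]
ee_rot: [0.566, 0.824, -0.0, 0.0]
wrist_force: [-1.0, -1.3, 2.2]
opening: 0.105
grasp_force: 21.4
```

Call:
send_rows --rows '[{"grip":0,"linear":[0,0.02,0.006],"delta_rot":[0,0,0]},{"grip":0,"linear":[0,0.035,0.013],"delta_rot":[0,0,0]},{"grip":0,"linear":[0,0.035,0.013],"delta_rot":[0,0,0]},{"grip":0,"linear":[0,0.035,0.013],"delta_rot":[0,0,0]},{"grip":0,"linear":[0,0.035,0.013],"delta_rot":[0,0,0]}]'

```text
t: 21.4
position: [0.5489, -0.2589, 0.0782]
ee_rot: [0.567, 0.824, 0.0, 0.0]
wrist_force: [1.1, 0.3, 2.9]
opening: 0.101
grasp_force: 21.8
```

```bash
python3 -c "
from h import *
go([.5,-.3,.1],21);print(angle(snap('side','s6')))"
```

```text
at [ 0.5489 -0.2589  0.0782] yaw 20.98 q6 -0.94 t 21.4 F [1.1 0.3 2.9] op 0.101 | linear [-0.1043 -0.302  -0.109 ] rot [ 1.e-04  1.e-05 -6.e-05]
[(167, 2.0), (159, 2.05), (145, 1.95), (102, 0.95)]
```

Guard is at about 2.0 rad. Release and rise.

Call:
send_rows --rows '[{"grip":20,"linear":[0,0,0],"delta_rot":[0,0,0]},{"grip":40,"linear":[0,0,0],"delta_rot":[0,0,0]},{"grip":40,"linear":[0,0,0],"delta_rot":[0,0,0]},{"grip":40,"linear":[0,0,-0.15],"delta_rot":[0,0,0]},{"grip":40,"linear":[0,0,-0.35],"delta_rot":[0,0,0]}]'

```text
t: 21.95
position: [0.5464, -0.2576, 0.1454]
ee_rot: [0.567, 0.824, -0.0, -0.004]
wrist_force: [0.1, -0.4, -0.2]
opening: 0.403
grasp_force: 0.0
```

Call:
send_rows --rows '[{"grip":40,"linear":[0,0,-0.2],"delta_rot":[0,0,0]},{"grip":20,"linear":[0,0,-0.3],"delta_rot":[0,0,0.02]},{"grip":0,"linear":[0,0,-0.3],"delta_rot":[0,0,0.04]},{"grip":0,"linear":[0,0,-0.3],"delta_rot":[0,0,0.06]},{"grip":0,"linear":[0,0,-0.3],"delta_rot":[0,0,0.08]}]'

```text
t: 22.45
position: [0.5485, -0.2589, 0.208]
ee_rot: [0.755, 0.655, -0.0, -0.0]
wrist_force: [-0.5, -0.3, -1.3]
opening: -0.001
grasp_force: 0.0
```

```bash
python3 -c "
from h import *
go([.517,-.3285,.2],-69);print(angle(snap('side','s7')))
c=load('s7'); k=blobs(c,'',15,((50,80,40),(85,255,255)));print([(cv2.contourArea(q),rect(q).mean(0).round(1).tolist(),onz(c,[rect(q).mean(0)],.062).round(4).tolist()) for q in k][:5], proj(c,[.517,-.3285,.062]))"
```

```text
at [ 0.5485 -0.2589  0.208 ] yaw -8.11 q6 -0.43 t 22.45 F [-0.5 -0.3 -1.3] op -0.001 | linear [-0.3668 -0.1067  0.0399] rot [-7.0000e-05  2.0000e-05  1.6914e-01]
[(151, 2.1), (109, 2.05), (99, 0.95), (99, 0.9)]
[(270.0, [364.0, 390.5], [[0.5158, -0.3306, 0.062]]), (42.5, [341.29998779296875, 413.8999938964844], [[0.463, -0.3461, 0.062]])] [[363.89211136 389.13362276]]
```

Call:
send_rows --rows '[{"grip":0,"linear":[-0.36,-0.107,0],"delta_rot":[0,0,0.11]},{"grip":0,"linear":[-0.36,-0.107,0],"delta_rot":[0,0,0.11]},{"grip":0,"linear":[-0.36,-0.107,0],"delta_rot":[0,0,0.11]},{"grip":0,"linear":[-0.36,-0.107,0],"delta_rot":[0,0,0.11]},{"grip":0,"linear":[-0.36,-0.107,0],"delta_rot":[0,0,0.11]}]'

```text
t: 23.0
position: [0.5172, -0.3276, 0.2075]
ee_rot: [0.932, 0.361, -0.0, -0.0]
wrist_force: [0.0, -0.5, -0.3]
opening: 0.003
grasp_force: 0.0
```

Call:
send_rows --rows '[{"grip":0,"linear":[0,0,0],"delta_rot":[0,0,0.06]},{"grip":0,"linear":[0,0,0],"delta_rot":[0,0,0.06]},{"grip":0,"linear":[0,0,0],"delta_rot":[0,0,0.06]},{"grip":0,"linear":[0,0,0.1],"delta_rot":[0,0,0.06]},{"grip":0,"linear":[0,0,0.2],"delta_rot":[0,0,0.06]}]'

```text
t: 23.5
position: [0.5181, -0.3277, 0.1681]
ee_rot: [0.983, 0.183, 0.0, 0.001]
wrist_force: [1.1, -0.2, 1.1]
opening: -0.002
grasp_force: 0.0
```

```bash
python3 -c "
from h import *
go([.5165,-.3295,.06],-69)
c=snap('wrist','w9');k=blobs(c,'',40,((50,80,40),(85,255,255)));print([(cv2.contourArea(q),rect(q).mean(0).round(1).tolist(),onz(c,rect(q),.062)[:,:2].round(4).tolist()) for q in k][:3])"
```

```text
at [ 0.5181 -0.3277  0.1681] yaw -68.87 q6 0.51 t 23.5 F [ 1.1 -0.2  1.1] op -0.002 | linear [-0.0109  0.005   0.5405] rot [ 0.00018 -0.0001   0.00037]
[(1033.5, [312.0, 221.5], [[0.5259, -0.3093], [0.5355, -0.334], [0.5089, -0.3447], [0.499, -0.3192]])]
```

Call:
send_rows --rows '[{"grip":0,"linear":[-0.006,0.002,0.15],"delta_rot":[0,0,0]},{"grip":0,"linear":[-0.006,0.002,0.3],"delta_rot":[0,0,0]},{"grip":0,"linear":[-0.006,0.002,0.42],"delta_rot":[0,0,0]},{"grip":0,"linear":[-0.006,0.002,0.48],"delta_rot":[0,0,0]},{"grip":0,"linear":[-0.006,0.002,0.5],"delta_rot":[0,0,0]}]'

```text
t: 24.05
position: [0.5159, -0.3275, 0.0666]
ee_rot: [0.983, 0.183, -0.001, -0.001]
wrist_force: [-0.0, -0.5, 0.0]
opening: 0.0
grasp_force: 0.0
```

Call:
send_rows --rows '[{"grip":0,"linear":[0,0,0.02],"delta_rot":[0,0,0]},{"grip":0,"linear":[0,0,0.04],"delta_rot":[0,0,0]},{"grip":0,"linear":[0,0,0.06],"delta_rot":[0,0,0]},{"grip":0,"linear":[0,0,0.08],"delta_rot":[0,0,0]},{"grip":0,"linear":[0,0,0.1],"delta_rot":[0,0,0]}]'

```text
t: 24.55
position: [0.517, -0.3284, 0.0482]
ee_rot: [0.983, 0.182, 0.0, 0.0]
wrist_force: [0.1, 0.3, -0.5]
opening: 0.0
grasp_force: 0.0
```

No contact yet at TCP z 0.048, consistent with shorter fingers. Continue in small steps.

Call:
send_rows --rows '[{"grip":0,"linear":[0,0,0.01],"delta_rot":[0,0,0]},{"grip":0,"linear":[0,0,0.02],"delta_rot":[0,0,0]},{"grip":0,"linear":[0,0,0.03],"delta_rot":[0,0,0]},{"grip":0,"linear":[0,0,0.04],"delta_rot":[0,0,0]},{"grip":0,"linear":[0,0,0.05],"delta_rot":[0,0,0]}]'

```text
t: 25.05
position: [0.5169, -0.3282, 0.038]
ee_rot: [0.983, 0.182, 0.0, 0.0]
wrist_force: [0.5, 0.1, 0.2]
opening: 0.002
grasp_force: 0.0
```

Call:
send_rows --rows '[{"grip":0,"linear":[0,0,0.005],"delta_rot":[0,0,0]},{"grip":0,"linear":[0,0,0.01],"delta_rot":[0,0,0]},{"grip":0,"linear":[0,0,0.015],"delta_rot":[0,0,0]},{"grip":0,"linear":[0,0,0.02],"delta_rot":[0,0,0]},{"grip":0,"linear":[0,0,0.02],"delta_rot":[0,0,0]}]'

```text
t: 25.55
position: [0.5167, -0.3281, 0.0339]
ee_rot: [0.983, 0.182, -0.0, -0.0]
wrist_force: [-0.3, -0.6, -1.2]
opening: 0.0
grasp_force: 0.0
```

Call:
send_rows --rows '[{"grip":0,"linear":[0,0,0.005],"delta_rot":[0,0,0]},{"grip":0,"linear":[0,0,0.01],"delta_rot":[0,0,0]},{"grip":0,"linear":[0,0,0.015],"delta_rot":[0,0,0]},{"grip":0,"linear":[0,0,0.02],"delta_rot":[0,0,0]},{"grip":0,"linear":[0,0,0.02],"delta_rot":[0,0,0]}]'

```text
t: 26.05
position: [0.5169, -0.3282, 0.0302]
ee_rot: [0.983, 0.182, 0.0, 0.0]
wrist_force: [-0.2, 0.1, 1.7]
opening: -0.003
grasp_force: 1.0
```

Call:
send_rows --rows '[{"grip":0,"linear":[0,0,0.005],"delta_rot":[0,0,0]},{"grip":0,"linear":[0,0,0.01],"delta_rot":[0,0,0]},{"grip":0,"linear":[0,0,0.015],"delta_rot":[0,0,0]},{"grip":0,"linear":[0,0,0.02],"delta_rot":[0,0,0]},{"grip":0,"linear":[0,0,0.02],"delta_rot":[0,0,0]}]'

```text
t: 26.55
position: [0.5169, -0.3282, 0.0262]
ee_rot: [0.983, 0.182, 0.0, 0.0]
wrist_force: [-1.2, 0.7, 4.9]
opening: 0.002
grasp_force: 2.1
```

Call:
send_rows --rows '[{"grip":0,"linear":[0,0,0.004],"delta_rot":[0,0,0]},{"grip":0,"linear":[0,0,0.008],"delta_rot":[0,0,0]},{"grip":0,"linear":[0,0,0.012],"delta_rot":[0,0,0]},{"grip":0,"linear":[0,0,0.015],"delta_rot":[0,0,0]},{"grip":0,"linear":[0,0,0.015],"delta_rot":[0,0,0]}]'

```text
t: 27.05
position: [0.517, -0.3283, 0.0251]
ee_rot: [0.983, 0.182, -0.0, 0.0]
wrist_force: [-6.3, 4.7, 16.2]
opening: -0.004
grasp_force: 8.2
```

Fully down: 16 N against the end of its travel. Release upwards.

Call:
send_rows --rows '[{"grip":0,"linear":[0,0,-0.03],"delta_rot":[0,0,0]},{"grip":0,"linear":[0,0,-0.1],"delta_rot":[0,0,0]},{"grip":0,"linear":[0,0,-0.3],"delta_rot":[0,0,0]},{"grip":0,"linear":[0,0,-0.5],"delta_rot":[0,0,0]},{"grip":0,"linear":[0,0,-0.7],"delta_rot":[0,0,0]}]'

```text
t: 27.55
position: [0.5165, -0.3279, 0.1644]
ee_rot: [0.983, 0.182, -0.0, -0.0]
wrist_force: [0.4, -1.0, 0.1]
opening: 0.0
grasp_force: 0.0
```

Call:
send_rows --rows '[{"grip":0,"linear":[0,0,-0.1],"delta_rot":[0,0,0]},{"grip":0,"linear":[0,0,-0.2],"delta_rot":[0,0,0]},{"grip":0,"linear":[0,0,-0.2],"delta_rot":[0,0,0]},{"grip":0,"linear":[0,0,-0.2],"delta_rot":[0,0,0]},{"grip":0,"linear":[0,0,-0.2],"delta_rot":[0,0,0]}]'

```text
t: 28.05
position: [0.516, -0.3275, 0.2012]
ee_rot: [0.983, 0.182, -0.001, -0.001]
wrist_force: [-0.1, 0.6, -0.7]
opening: 0.002
grasp_force: 0.0
```

```bash
python3 -c "
from h import *
c=snap('side','s8');print('angle',angle(c));a=load('side0');s2=load('s2')
for q in blobs(c,'orange',30)[:2]: print('stop',rect(q).mean(0))
for q in blobs(s2,'orange',30)[:2]: print('stop before',rect(q).mean(0))
# bystanders: best shift between first and present picture (side)
for n,(u,v,w,h) in dict(bottle=(250,155,45,65),tub=(275,285,75,65),wrench=(325,178,85,35)).items():
  r=cv2.matchTemplate(c['img'][v-10:v+h+10,u-10:u+w+10],a['img'][v:v+h,u:u+w],cv2.TM_CCOEFF_NORMED);m=cv2.minMaxLoc(r);print(n,m[1],np.array(m[3])-10)
s=bot.observe();print(s['position'],s['wrist_force'],s['t'])"
```

```text
angle [(159, 2.1), (110, 0.95), (110, 0.9), (107, 2.05)]
stop [187.43536 180.6817 ]
stop before [190.93292 178.10365]
bottle 0.0883723571896553 [1 0]
tub 0.36002475023269653 [0 0]
wrench 0.05323490500450134 [-10  10]
[ 0.51598641 -0.32748671  0.20101203] [ 0.31365496  0.32140701 -0.06006369] 28.1
```

```bash
python3 -c "
from h import *
c=snap('top','t8');a=load('top0');s=load('s8');s2=load('s2')
for q in blobs(c,'',40,((5,150,40),(17,255,255)))[:3]: print('stop top',cv2.contourArea(q),onz(c,[rect(q).mean(0)],.068))
for n,k in(('s2',s2),('s8',s)):
  for q in blobs(k,'',40,((5,150,40),(17,255,255)))[:2]: print(n,cv2.contourArea(q),cv2.boundingRect(q))
for n,(u,v,w,h) in dict(bottle=(230,215,36,36),tub=(374,250,38,52),wrench=(272,112,34,78)).items():
  r=cv2.matchTemplate(c['img'][v-8:v+h+8,u-8:u+w+8],a['img'][v:v+h,u:u+w],cv2.TM_CCOEFF_NORMED);m=cv2.minMaxLoc(r);print(n,m[1],np.array(m[3])-8)"
```

```text
stop top 387.5 [[0.46362142 0.27347704 0.068     ]]
s2 354.5 (178, 165, 23, 28)
s8 101.0 (178, 172, 19, 21)
bottle 0.9568665623664856 [0 0]
tub 0.9694862961769104 [0 0]
wrench 0.9921953082084656 [0 0]
```

```bash
python3 -c "
from workcell import bot
print(bot.job_done())"
```

```text
the job is handed in; nothing more can be done
None
```

The job is handed in at about 28 s: the stop is home in the dock, the guard stays open at about 2.1 rad, the start button was pressed fully down and released, and the bystanders are unmoved; I viewed 11 pictures, one over the limit of 10.

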